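# Load the tile kiln with the fork and close it up

## Robot

A 6-joint arm with a two-finger parallel gripper is mounted at the origin on the work surface. World frame = base frame: x ahead of the robot, y to its left, z up, the work surface at z = 0. Lengths are in m, angles in degrees, forces in N, time in s.
With the tool pointing down it reaches from about 0.3 to 0.75 m from the base axis. Payload 8.5 kg.
Tool frame: the origin (TCP) lies on the centre line of the jaws, within the pads' length; the fingertips stand 19 mm ahead of it and the grasp point (between the pads) is the TCP; z points along the fingers, x is the direction in which the jaws open and shut, and the axes are right-handed (so a half turn about z gives the same grasp; the last joint's range is limited). The gripper opens to 85 mm and grips with 20 to 120 N. Pads are 22 mm wide; open, the fingers measure 114 mm over their backs; the gripper's body (76 mm by 85 mm) begins 54 mm behind the grasp point. The pads swing forward as they close: fully open they stand 13 mm farther back than shut.
Start: joints at [-89.399, 21.807, 74.336, -0, 83.858, -12.336], TCP at [0.123, -0.536, 0.25] pointing down, gripper open.
Joint ranges: [-178.18, 178.18], [-50.72, 133.34], [12.68, 142.11], [-81.47, 261.47], [9.98, 163.14], [-165.26, 165.26]. Speed limits (degrees/s): [136.94, 136.94, 180, 180, 180, 180].

## Interface

Orientations are given as a 3x3 rotation matrix whose columns are the frame's x, y, z axes.
In Python, from rig import env, cams, order gives the robot as it stands.
- The arm moves only by the tool step_arm, never from a script. Its argument "steps" is a list of rows, each an object with "xyz": the shift along the tool's x, y, z normalised to -1 to 1, where 1 is 0.04 m, a list of three; "turn": the turn, a rotation vector about the tool's x, y, z normalised to -1 to 1, where 1 is 0.08 rad, a list of three; "gripper": the gripper command: -1 is shut, 1 is fully open, values between are in proportion. A call has 1 to 20 rows; each row shifts and turns the commanded pose from where the row before left it, along the tool's axes as they then stand; what a row does not reach is not made up. A row lasts 1/12 s, in which the tool goes at most 41.7 mm and 7.16 degrees, less where a joint would pass 70% of its speed; a pose out of reach is approached as far as the arm can. A call with a number of a shift or a turn outside -1 to 1 is refused whole. A call with a gripper value outside its range is refused whole. The fingers move at their own pace and stop on an object; "squeeze" is the grip in N (left out, the last holds). Time passes only in rows, so rows that do not move let the fingers close. It gives the time, the measured TCP pose, the force and the opening at its end, in the units of the state.
- env.observe(): the state, without advancing time (a new reading comes with each control period).
- cams.get_image(name): name is "scene" or "top" or "wrist"; returns (picture, depth): 480x640x3 uint8, red, green, blue; 480x640 float32, m along the optical axis (not along the pixel's ray), 0 where there is no reading.
- cams.camera_info(name): a dict with "fx", "fy", "cx", "cy" (pixels), "k1" (the pictures are not rectified: a ray, as slopes to the right and down, at radius r is drawn at 1 + k1 r^2 times it, then the intrinsics apply), "extrinsics" (4x4, takes a point from camera to world coordinates). Camera axes: x right, y down, z forward; pixel columns grow to the right and rows downward; lengths in m; the calibration is good to about 2 mm. A picture is of the moment at which its call begins: read the wrist's pose just before it. camera_info takes no time and is no camera call; for the wrist camera it gives the pose at the moment of the call.
- order.close_job(): hands the job in, once; it reports no verdict.
The state is a dict: "time_s": time; "q": joint angles; "qvel": joint speeds; "joint_efforts": joint torques, N m; "position": TCP position; "tool_rot": TCP orientation; "ft_force": force on the tool from outside, world axes, zero at the start; "wrist_torque": the same for the moment, N m; "grip_width": finger opening in m.
Only numpy, scipy, OpenCV 4.12 (cv2) and the standard library are available. Lean on these libraries where they do the work, as an engineer would, in place of code of your own. Each camera call takes 0.05 s, during which the arm holds its last target. There are 200 camera calls.

## Task

Load the kiln for firing: slide the loading fork under every freshly glazed dish on the ware board, carry it over and set it down upright on the kiln's hearth, well inside where the lid will close and not touching another dish; the glaze is wet, so never touch a dish with the fingers. When all are in, lay the fork back with its handle on the firebrick, then lower the lid gently until fully shut, and only then swing the clamp right down onto the lid. Leave the cups and the glaze jar alone.

Things in the scene. Friction and masses are not known exactly. Their poses are not given: they have to be found in the camera images.
- hearth (a point): centre of the kiln's hearth, the flat top of its base, 60 mm above the bench. Axes: x to the kiln's back (away from the robot at yaw 0), y to its left, z up. The grey, cream-topped base is 200 (x) by 360 (y) mm, fixed. A tan area 134 x 294 mm marks where dishes may stand. No rim: open at front and sides while the lid is up.
- lid (a joint): angle of the kiln's lid, rad: 0 shut, starts about 1.2 open (stop at 1.4). A steel box open below, 200 x 360 x 81 mm outside, 140 x 300 x 51 mm inside, centred over the hearth when shut. Stiff hinge: it stays where left and does not fall; pulling it down takes up to 8 N at the handle.
- lid_hinge (a point): middle of the lid's hinge line, which runs along kiln y at the back edge of the base, 100 mm behind the hearth's centre and level with the hearth. Kiln axes.
- lid_handle (a point): middle of the black bar handle on the lid's front: a round bar 14 mm thick along kiln y, free for 110 mm between its brackets, its axis 35 mm clear of the lid's front face and 18 mm below the lid's top. When shut it is 235 mm in front of the hinge line and 63 mm above it; it turns with the lid.
- clamp (a joint): angle of the hold-down clamp, rad: 0 down flat across the lid's top, 1.57 upright; starts raised at about 1.9, leaning outward from the kiln's left side. Stays where left; takes about 2 N at the knob.
- clamp_pivot (a point): the clamp's pivot on its bracket at the left side of the kiln; it turns about a line along kiln x. 70 mm behind the hearth's centre, 193 mm to its left, 92.5 mm above the hearth. Kiln axes.
- clamp_knob (a point): centre of the red ball (26 mm) at the end of the clamp's dark steel arm (18 mm wide, 10 mm thick), 112 mm from the pivot. When the clamp is down, the ball is over the lid, on the pivot's right (-y) at the pivot's height.
- dish1_mid (a point): centre of the blue dish, half-way up. All dishes: round, 74 mm across, 28 mm high, about 90 g, on a terracotta foot 36 mm across and 14 mm high, so that the flat underside (from radius 18 to 37 mm) is 14 mm above what it stands on. Rotating one changes nothing.
- dish2_mid (a point): centre of the cream dish, half-way up; same shape. 2 or 3 dishes are present; an absent one reads None.
- dish3_mid (a point): centre of the green dish, half-way up; same shape.
- board (a point): centre of the top of the ware board (180 x 360 mm, 18 mm thick, fixed) on which the dishes start.
- fork_grip (a point): where to grip the loading fork, mid-height on its wooden handle: 18 mm wide (fork y), 24 mm tall, from 125 mm behind to 25 mm ahead of this point. Fork axes: x towards the tips of the tines, z up. 44 mm above the tines' underside. 160 g. It starts lying level, the last 50 to 60 mm of the handle on the firebrick, tines on the bench.
- fork_tines (a point): on the fork, midway between and along its two flat tines, level with their top face; 105 mm ahead of the grip point. The tines are 90 mm long, 8 mm wide, 4 mm thick, 48 mm apart inside, 64 mm over all; behind them a sloping neck rises to the handle. Same axes as the grip point.
- brick_top (a point): centre of the top of the cream firebrick, 114 x 114 x 32 mm, fixed; the fork's rest. Its x axis points the way the fork's tines point at the start (within 0.1 rad); there the fork's grip point is about 127 mm along it from this point.
- cup_a: grey unfired cup, 76 mm across, 80 mm high; origin under its centre. Bystander.
- cup_b: grey unfired cup, 66 mm across, 70 mm high; origin under its centre. Bystander.
- glaze_jar: small glaze jar with a white cap, 56 mm across, 60 mm high; origin under its centre. Bystander.
Not all that is in view belongs to the job. Of the things that look like the part that bears dish1_mid, the smallest one is meant.

How it is judged (in metres and radians):
On the way, in this order (a step that is already met when the one before it is completed fails the run):
1. every dish present stands upright on the hearth, inside the lid's outline, not touching another, the fork drawn out from under it (x of dish1_mid in the frame of hearth between -0.035 and 0.035 m and y of dish1_mid in the frame of hearth between -0.115 and 0.115 m and z of dish1_mid in the frame of hearth between 0.01 and 0.018 m and angle between each of dish1_mid, dish2_mid, dish3_mid's own z axis and vertical below 0.1 rad and linear speed of each of dish1, dish2, dish3 below 0.02 m/s and x of dish2_mid in the frame of hearth between -0.035 and 0.035 m and y of dish2_mid in the frame of hearth between -0.115 and 0.115 m and z of dish2_mid in the frame of hearth between 0.01 and 0.018 m and x of dish3_mid in the frame of hearth between -0.035 and 0.035 m and y of dish3_mid in the frame of hearth between -0.115 and 0.115 m and z of dish3_mid in the frame of hearth between 0.01 and 0.018 m and horizontal distance between dish1_mid and dish2_mid above 0.076 m and horizontal distance between each of dish1_mid, dish2_mid and dish3_mid above 0.076 m and contact force between fork and dish1 below 0.05 N and contact force between fork and dish2 below 0.05 N and contact force between fork and dish3 below 0.05 N), for 0.3 s.
2. the fork lies released with its handle on the firebrick (horizontal distance between fork_grip and brick_top below 0.18 m and angle between fork_grip's own z axis and vertical below 0.12 rad and height (world z) of fork_grip between 0.039 and 0.052 m and contact force between fork and brick above 0.05 N and linear speed of fork below 0.02 m/s and contact force between the fingers and fork below 0.05 N), for 0.2 s.
3. the lid is fully shut over the dishes, the clamp still raised (value of joint lid below 0.03 rad and x of dish1_mid in the frame of hearth between -0.035 and 0.035 m and y of dish1_mid in the frame of hearth between -0.115 and 0.115 m and z of dish1_mid in the frame of hearth between 0.01 and 0.018 m and angle between each of dish1_mid, dish2_mid, dish3_mid's own z axis and vertical below 0.1 rad and linear speed of each of dish1, dish2, dish3 below 0.02 m/s and x of dish2_mid in the frame of hearth between -0.035 and 0.035 m and y of dish2_mid in the frame of hearth between -0.115 and 0.115 m and z of dish2_mid in the frame of hearth between 0.01 and 0.018 m and x of dish3_mid in the frame of hearth between -0.035 and 0.035 m and y of dish3_mid in the frame of hearth between -0.115 and 0.115 m and z of dish3_mid in the frame of hearth between 0.01 and 0.018 m and value of joint clamp above 0.5 rad), for 0.1 s.
4. the clamp is down on the shut lid (value of joint lid below 0.03 rad and value of joint clamp below 0.07 rad), for 0.2 s.
At the end, for the whole second after the job is handed in: Every dish upright at rest on the hearth, its centre within 35 mm (kiln x) and 115 mm (kiln y) of the hearth's centre; fork level at rest with its handle on the firebrick; lid within 0.03 rad of shut, clamp within 0.07 rad of down (all of step 4 and x of dish1_mid in the frame of hearth between -0.035 and 0.035 m and y of dish1_mid in the frame of hearth between -0.115 and 0.115 m and z of dish1_mid in the frame of hearth between 0.01 and 0.018 m and angle between each of dish1_mid, dish2_mid, dish3_mid's own z axis and vertical below 0.1 rad and linear speed of each of dish1, dish2, dish3, fork below 0.02 m/s and x of dish2_mid in the frame of hearth between -0.035 and 0.035 m and y of dish2_mid in the frame of hearth between -0.115 and 0.115 m and z of dish2_mid in the frame of hearth between 0.01 and 0.018 m and x of dish3_mid in the frame of hearth between -0.035 and 0.035 m and y of dish3_mid in the frame of hearth between -0.115 and 0.115 m and z of dish3_mid in the frame of hearth between 0.01 and 0.018 m and horizontal distance between fork_grip and brick_top below 0.18 m and angle between fork_grip's own z axis and vertical below 0.12 rad and height (world z) of fork_grip between 0.039 and 0.052 m and contact force between fork and brick above 0.05 N); the robot touches nothing.
It fails at once if a dish is touched with the fingers (contact force between the fingers and dish1 above 0.3 N or contact force between the fingers and dish2 above 0.3 N or contact force between the fingers and dish3 above 0.3 N).
It fails at once if the lid is slammed (it swings down faster than 2 rad/s) (velocity of joint lid below -2 rad/s).
It fails at once if a cup or the glaze jar is moved more than 25 mm (distance of any of cup_a, cup_b, glaze_jar from where it was at the start of the episode above 0.025 m).
Of dish1, dish2, dish3 only 2 to 3 are there at a start; the rules pass over those that are not, and their reading is None.
At some moment in a run one of fork, dish1, dish2, dish3 may be knocked a few centimetres aside while the robot is not near it.
It also fails if it takes over 210 s, if anything falls off the work surface, if the arm or the gripper's body presses on something with over 40 N, if the wrist force passes 120 N, or if a joint passes its speed limit or range.

## Working session

There is one attempt and no reset: what is moved stays moved. The work goes in short steps, Python scripts to look and compute and a tool call to move; the robot and the scene stay as the last step left them, time stands still between calls to the robot, and variables do not carry over. Pictures are saved under pics/ and viewed, about 12 in all and at most 16, crops included, and the job is handed in when it is done.

Besides the shell and the picture viewer there is one more tool, called after "Call:" as a command line: name --argument value ..., lists and objects as JSON in quotes. step_arm: Moves the arm, as the interface text tells. Scaled input: -1 to 1 covers 0.04 m each way for a shift and 0.08 rad each way for a turn. Its arguments: {"type":"object","properties":{"steps":{"type":"array"},"squeeze":{"type":"number"}},"required":["steps"]}

```bash
ls; mkdir -p pics; cat > h.py <<'E'
import numpy as np,cv2
from rig import env,cams,order
def grab(n):
    ci=cams.camera_info(n); im,d=cams.get_image(n); return ci,im,d
def world(ci,d,us,vs,z=None):
    us=np.atleast_1d(us).astype(float);vs=np.atleast_1d(vs).astype(float)
    K=np.array([[ci['fx'],0,ci['cx']],[0,ci['fy'],ci['cy']],[0,0,1]])
    p=cv2.undistortPoints(np.stack([us,vs],-1)[:,None],K,np.array([ci['k1'],0,0,0.]))[:,0]
    E=np.array(ci['extrinsics']); r=np.c_[p,np.ones(len(p))]@E[:3,:3].T
    if z is None: t=d[vs.astype(int),us.astype(int)]
    else: t=(z-E[2,3])/r[:,2]
    return E[:3,3]+r*t[:,None]
def cloud(ci,d):
    v,u=np.mgrid[0:480,0:640]; P=world(ci,d,u.ravel(),v.ravel()).reshape(480,640,3); P[d==0]=np.nan; return P
def save(n,im): cv2.imwrite('pics/'+n,im[...,::-1])
E
python3 - <<'E'
from h import *
for n in('scene','top'):
    ci,im,d=grab(n); save(n+'0.png',im); np.savez(n+'0.npz',im=im,d=d,ci=np.array(ci,dtype=object)); print(n,ci)
print(env.observe())
E
```

```text
pics
scene {'fx': 559.5862884875106, 'fy': 559.5862884875106, 'cx': 320.74635940515105, 'cy': 238.45728175578176, 'k1': -0.1360693946278419, 'extrinsics': array([[ 0.37065147,  0.62988887, -0.68253755,  1.50559656],
       [ 0.92868254, -0.24114814,  0.28177353, -0.44312413],
       [ 0.01289335, -0.73830047, -0.67434871,  1.00360846],
       [ 0.        ,  0.        ,  0.        ,  1.        ]])}
top {'fx': 572.8350649819228, 'fy': 572.8350649819228, 'cx': 313.8831585819649, 'cy': 236.83246382305902, 'k1': -0.026067666980975977, 'extrinsics': array([[ 0.00730053, -0.99621261,  0.0866437 ,  0.46440904],
       [-0.99994001, -0.00798039, -0.00750288, -0.05513156],
       [ 0.00816592, -0.08658373, -0.99621111,  1.45427894],
       [ 0.        ,  0.        ,  0.        ,  1.        ]])}
{'time_s': 0.1, 'q': array([-8.94007269e+01,  2.18389236e+01,  7.43793416e+01,  6.85085629e-04,
        8.38599979e+01, -1.23364143e+01]), 'qvel': array([-0.0728535 , -0.05595849, -0.04008868, -0.09856211, -0.02723984,
       -0.08320674]), 'joint_efforts': array([ 3.76233380e-03, -4.49217474e+01, -2.31654078e+01, -1.88793406e-04,
        3.71965813e-03, -4.39025627e-06]), 'position': array([ 0.12311351, -0.53579576,  0.249763  ]), 'tool_rot': array([[ 2.23855959e-01, -9.74622239e-01, -2.39882373e-06],
       [-9.74621329e-01, -2.23855753e-01,  1.36599738e-03],
       [-1.33186842e-03, -3.03448709e-04, -9.99999067e-01]]), 'ft_force': array([0.08946731, 0.07826866, 0.72305221]), 'wrist_torque': array([-0.03509632,  0.0186696 , -0.03539473]), 'grip_width': 0.08535373847118072}
```

View pics/top0.png

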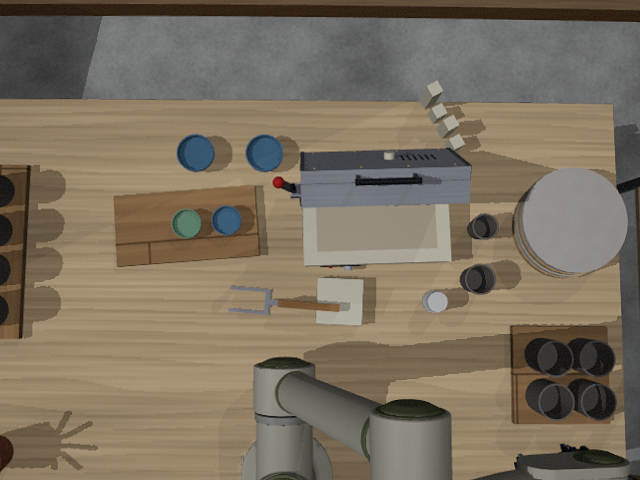

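View pics/scene0.png

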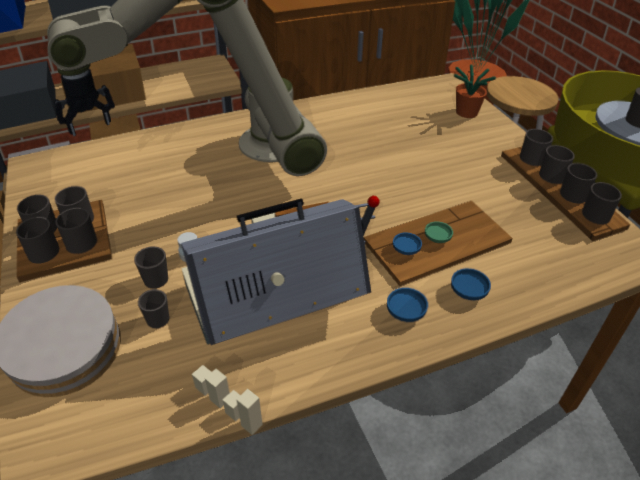

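The top view shows two dishes on the board, green at (187,223) and small blue at (227,220). The blue bowls at (195,152) and (265,153) are larger and stand off the board, so they are decoys. The fork is at (240-345,300) with its tines pointing left (+y), and the brick is at (340,301). The kiln is open, with the clamp knob at (279,182).

```bash
python3 - <<'E'
from h import *
z=np.load('top0.npz',allow_pickle=True); im,d,ci=z['im'],z['d'],z['ci'].item(); P=cloud(ci,d)
hsv=cv2.cvtColor(im,cv2.COLOR_RGB2HSV)
def blob(n,box,lo,hi,zr):
    u0,v0,u1,v1=box; m=np.zeros((480,640),np.uint8)
    m[v0:v1,u0:u1]=cv2.inRange(hsv,np.array(lo),np.array(hi))[v0:v1,u0:u1]
    m[~((P[...,2]>zr[0])&(P[...,2]<zr[1]))]=0
    k,l,s,c=cv2.connectedComponentsWithStats(m); i=1+np.argmax(s[1:,4]); m=l==i
    vs,us=np.nonzero(m); q=P[m]
    r=cv2.minAreaRect(world(ci,d,us,vs,np.nanpercentile(q[:,2],70))[:,:2].astype(np.float32)*1000)
    print(n,s[i],'z',np.nanpercentile(q[:,2],[5,50,95]).round(4),'rect mm',np.round(r[0],1),np.round(r[1],1),round(r[2],1)); return m
blob('green',(165,200,208,245),(35,40,30),(90,255,255),(.02,.08))
blob('blue',(208,200,248,240),(90,80,30),(125,255,255),(.02,.08))
blob('big1',(170,130,220,175),(90,80,30),(125,255,255),(.0,.08))
blob('big2',(240,130,290,175),(90,80,30),(125,255,255),(.0,.08))
blob('brick',(310,272,370,330),(0,0,120),(180,90,255),(.02,.045))
blob('board',(105,180,265,270),(0,0,0),(180,255,255),(.012,.03))
blob('hearth',(290,200,460,270),(0,0,100),(180,255,255),(.05,.07))
blob('fork',(275,290,350,315),(5,90,30),(22,255,220),(.025,.1))
blob('tines',(225,280,275,320),(90,0,80),(130,120,255),(-.01,.05))
blob('knob',(265,170,300,195),(0,150,60),(8,255,255),(.05,.5))
blob('handle',(350,170,430,190),(0,0,0),(180,255,70),(.1,.5))
for u,v in [(188,236),(227,233),(227,221),(240,290),(240,310),(268,300),(285,303),(310,305),(480,226),(477,278),(434,300)]: print(u,v,P[v,u].round(4))
im2=cv2.resize(im[130:340,100:380],None,fx=2.8,fy=2.8,interpolation=cv2.INTER_CUBIC); save('crop1.png',im2)
E
```

```text
green [172 209  29  29 687] z [0.0319 0.0379 0.0477] rect mm [619.4 251.9] [70.3 69.6] 1.4
blue [212 206  29  29 655] z [0.0324 0.038  0.0472] rect mm [627.7 152.8] [70.1 69.6] 1.1
big1 [ 177  135   37   36 1057] z [0.0201 0.0253 0.037 ] rect mm [800.6 236.8] [90.2 91.7] 0.4
big2 [ 246  135   37   37 1053] z [0.0196 0.0258 0.037 ] rect mm [800.7  62. ] [92.8 91.2] 0.7
brick [ 315  277   48   48 1931] z [0.0272 0.032  0.0371] rect mm [ 430.  -128.9] [113.9 113.4] 87.7
board [ 113  185  146   82 8387] z [0.0133 0.0179 0.0229] rect mm [616.5 257.1] [180.3 358.7] 4.9
hearth [ 302  203  149   63 8474] z [0.0556 0.0605 0.0653] rect mm [ 594.2 -217.6] [142.2 360.1] 2.2
fork [278 299  61  13 458] z [0.0508 0.0561 0.0608] rect mm [419.8 -52.6] [147.3  18.4] 85.7
tines [229 286  46  28 305] z [-0.0005  0.0046  0.0162] rect mm [429.7  88. ] [111.5  62.4] 85.7
knob [273 177  11  11  93] z [0.2611 0.2692 0.2741] rect mm [681.8  11.8] [21.2 20.9] 0.7
handle [355 174  68  12 474] z [0.2858 0.3051 0.3098] rect mm [ 682.6 -214.6] [ 20.6 136.7] 1.6
188 236 [0.5874 0.2471 0.0351]
227 233 [0.5943 0.1482 0.0494]
227 221 [0.6251 0.1502 0.0401]
240 290 [ 0.4545  0.1198 -0.0014]
240 310 [0.4046 0.118  0.0064]
268 300 [0.4303 0.0475 0.0153]
285 303 [0.4244 0.0031 0.058 ]
310 305 [ 0.42   -0.0575  0.0569]
480 226 [ 0.6217 -0.4905  0.0045]
477 278 [ 0.489  -0.4802  0.0056]
434 300 [ 0.4342 -0.3569  0.0665]
```

View pics/crop1.png

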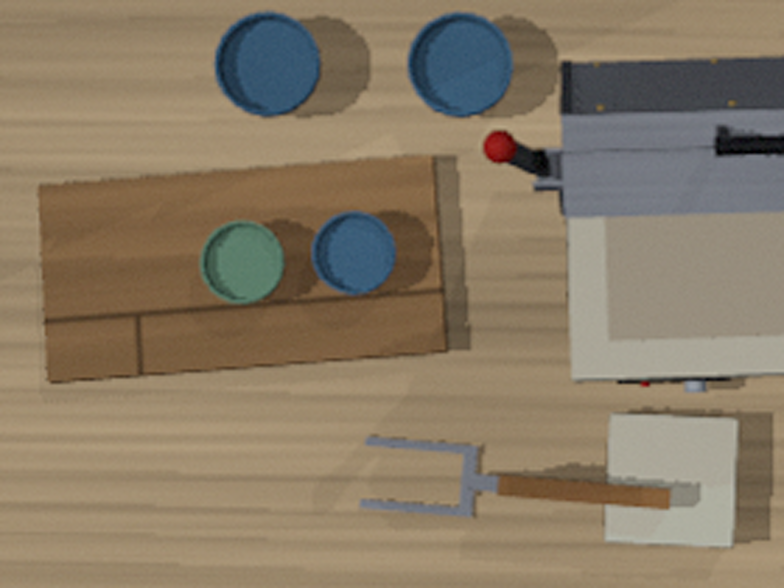

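The crop confirms it: the small blue dish measures 70 mm against 91 mm for the decoys. Next I move above the fork's grip point, about (0.4235, -0.003), with fork yaw about 86°.

Call:
step_arm --steps '[{"xyz": [-0.565, -0.515, 0], "turn": [0, 0, 0], "gripper": 1}, {"xyz": [-0.565, -0.515, 0], "turn": [0, 0, 0], "gripper": 1}, {"xyz": [-0.565, -0.515, 0], "turn": [0, 0, 0], "gripper": 1}, {"xyz": [-0.565, -0.515, 0], "turn": [0, 0, 0], "gripper": 1}, {"xyz": [-0.565, -0.515, 0], "turn": [0, 0, 0], "gripper": 1}, {"xyz": [-0.565, -0.515, 0], "turn": [0, 0, 0], "gripper": 1}, {"xyz": [-0.565, -0.515, 0], "turn": [0, 0, 0], "gripper": 1}, {"xyz": [-0.565, -0.515, 0], "turn": [0, 0, 0], "gripper": 1}, {"xyz": [-0.565, -0.515, 0], "turn": [0, 0, 0], "gripper": 1}, {"xyz": [-0.565, -0.515, 0], "turn": [0, 0, 0], "gripper": 1}, {"xyz": [-0.565, -0.515, 0], "turn": [0, 0, 0], "gripper": 1}, {"xyz": [-0.565, -0.515, 0], "turn": [0, 0, 0], "gripper": 1}, {"xyz": [-0.565, -0.515, 0], "turn": [0, 0, 0], "gripper": 1}, {"xyz": [-0.565, -0.515, 0], "turn": [0, 0, 0], "gripper": 1}, {"xyz": [-0.565, -0.515, 0], "turn": [0, 0, 0], "gripper": 1}, {"xyz": [-0.565, -0.515, 0], "turn": [0, 0, 0], "gripper": 1}, {"xyz": [-0.565, -0.515, 0], "turn": [0, 0, 0], "gripper": 1}, {"xyz": [-0.565, -0.515, 0], "turn": [0, 0, 0], "gripper": 1}, {"xyz": [-0.565, -0.515, 0], "turn": [0, 0, 0], "gripper": 1}, {"xyz": [-0.565, -0.515, 0], "turn": [0, 0, 0], "gripper": 1}]'

```text
time_s: 1.77
position: [0.4238, -0.0016, 0.2502]
tool_rot: [[0.224, -0.975, -0.0], [-0.975, -0.224, 0.0], [-0.0, 0.0, -1.0]]
ft_force: [1.0, -0.5, 0.8]
grip_width: 0.0851
```

Call:
step_arm --steps '[{"xyz": [0, 0, 0], "turn": [0, 0, -1], "gripper": 1}, {"xyz": [0, 0, 0], "turn": [0, 0, -1], "gripper": 1}, {"xyz": [0, 0, 0], "turn": [0, 0, -1], "gripper": 1}, {"xyz": [0, 0, 0], "turn": [0, 0, -1], "gripper": 1}, {"xyz": [0, 0, 0], "turn": [0, 0, -1], "gripper": 1}, {"xyz": [0, 0, 0], "turn": [0, 0, -1], "gripper": 1}, {"xyz": [0, 0, 0], "turn": [0, 0, -1], "gripper": 1}, {"xyz": [0, 0, 0], "turn": [0, 0, -1], "gripper": 1}, {"xyz": [0, 0, 0], "turn": [0, 0, -1], "gripper": 1}, {"xyz": [0, 0, 0], "turn": [0, 0, -1], "gripper": 1}, {"xyz": [0, 0, 0], "turn": [0, 0, -1], "gripper": 1}, {"xyz": [0, 0, 0], "turn": [0, 0, -1], "gripper": 1}, {"xyz": [0, 0, 0], "turn": [0, 0, -1], "gripper": 1}, {"xyz": [0, 0, 0], "turn": [0, 0, -1], "gripper": 1}, {"xyz": [0, 0, 0], "turn": [0, 0, -1], "gripper": 1}, {"xyz": [0, 0, 0], "turn": [0, 0, -0.9], "gripper": 1}, {"xyz": [0, 0, 0], "turn": [0, 0, 0], "gripper": 1}]'

```text
time_s: 3.18
position: [0.4233, -0.0032, 0.2501]
tool_rot: [[0.998, -0.07, -0.001], [-0.07, -0.998, 0.0], [-0.001, -0.0, -1.0]]
ft_force: [-0.4, -0.1, -0.2]
grip_width: 0.0853
```

```bash
cat >> h.py <<'E'
def forkpose(ci,im,d,zlo=-.1,zhi=.02):
    # handle pixels by colour + height; returns centre & yaw
    P=cloud(ci,d); hsv=cv2.cvtColor(im,cv2.COLOR_RGB2HSV)
    return P,hsv
E
python3 - <<'E'
from h import *
ci,im,d=grab('wrist'); save('w1.png',im); P=cloud(ci,d)
hsv=cv2.cvtColor(im,cv2.COLOR_RGB2HSV)
m=((P[...,2]>.05)&(P[...,2]<.062)&(abs(P[...,0]-.42)<.06)).astype(np.uint8)
k,l,s,c=cv2.connectedComponentsWithStats(m); i=1+np.argmax(s[1:,4]); q=P[l==i]
r=cv2.minAreaRect(q[:,:2].astype(np.float32)*1000); print(s[i],r,np.median(q,0))
yb=np.linspace(q[:,1].min(),q[:,1].max(),6)
for a,b in zip(yb,yb[1:]):
    t=q[(q[:,1]>=a)&(q[:,1]<b)]; print(np.median(t,0).round(4),np.ptp(t[:,0]).round(4))
E
```

```text
[ 303  176   22  165 3470] ((417.56719970703125, -50.80647277832031), (150.05592346191406, 18.001331329345703), 85.49272155761719) [ 0.41773835 -0.04371309  0.05537787]
[ 0.4127 -0.1103  0.0553] 0.0201
[ 0.4151 -0.0805  0.0554] 0.0198
[ 0.4172 -0.0503  0.0554] 0.0194
[ 0.4197 -0.0202  0.0554] 0.0198
[0.422  0.0097 0.0553] 0.0193
```

View pics/w1.png

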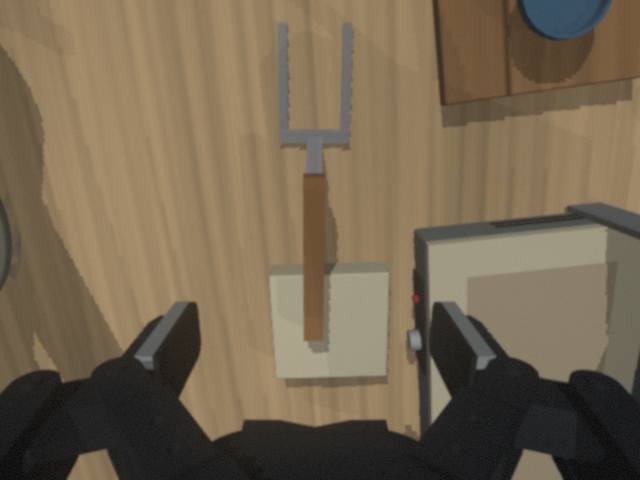

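The wrist view agrees to within 2 mm: the handle is centred in the view and the brick lies behind it. Descend and grasp.

Call:
step_arm --steps '[{"xyz": [-0.02, -0.05, 0.5], "turn": [0, 0, 0.1], "gripper": 1}, {"xyz": [0, 0, 0.86], "turn": [0, 0, 0], "gripper": 1}, {"xyz": [0, 0, 0.86], "turn": [0, 0, 0], "gripper": 1}, {"xyz": [0, 0, 0.86], "turn": [0, 0, 0], "gripper": 1}, {"xyz": [0, 0, 0.86], "turn": [0, 0, 0], "gripper": 0.6}, {"xyz": [0, 0, 0.7], "turn": [0, 0, 0], "gripper": 0.3}, {"xyz": [0, 0, 0.5], "turn": [0, 0, 0], "gripper": 0.1}, {"xyz": [0, 0, 0], "turn": [0, 0, 0], "gripper": 0}, {"xyz": [0, 0, 0], "turn": [0, 0, 0], "gripper": -0.3}, {"xyz": [0, 0, 0], "turn": [0, 0, 0], "gripper": -0.5}, {"xyz": [0, 0, 0], "turn": [0, 0, 0], "gripper": -1}, {"xyz": [0, 0, 0], "turn": [0, 0, 0], "gripper": -1}, {"xyz": [0, 0, 0], "turn": [0, 0, 0], "gripper": -1}, {"xyz": [0, 0, 0], "turn": [0, 0, 0], "gripper": -1}, {"xyz": [0, 0, 0], "turn": [0, 0, 0], "gripper": -1}, {"xyz": [0, 0, 0], "turn": [0, 0, 0], "gripper": -1}]' --squeeze 90

```text
time_s: 4.57
position: [0.4235, -0.0014, 0.0461]
tool_rot: [[0.997, -0.081, 0.003], [-0.081, -0.997, -0.001], [0.003, 0.001, -1.0]]
ft_force: [-1.1, -0.5, 7.7]
grip_width: 0.0166
```

Call:
step_arm --steps '[{"xyz": [0, 0, -0.1], "turn": [0, 0, 0], "gripper": -1}, {"xyz": [0, 0, -0.3], "turn": [0, 0, 0], "gripper": -1}, {"xyz": [0, 0, -0.6], "turn": [0, 0, 0], "gripper": -1}, {"xyz": [0, 0, -0.8], "turn": [0, 0, 0], "gripper": -1}, {"xyz": [0, 0, -0.8], "turn": [0, 0, 0], "gripper": -1}, {"xyz": [0, 0, -0.3], "turn": [0, 0, 0], "gripper": -1}, {"xyz": [0, 0, -0.1], "turn": [0, 0, 0], "gripper": -1}, {"xyz": [0, 0, 0], "turn": [0, 0, 0], "gripper": -1}, {"xyz": [0, 0, 0], "turn": [0, 0, 0], "gripper": -1}]'

```text
time_s: 5.32
position: [0.4223, -0.0011, 0.1642]
tool_rot: [[0.997, -0.081, -0.001], [-0.081, -0.997, 0.0], [-0.001, -0.0, -1.0]]
ft_force: [-0.4, 0.6, -2.1]
grip_width: 0.017
```

```bash
cat >> h.py <<'E'
def forktool():
    """fork surface points in the tool frame (wrist camera): tines & handle"""
    s=env.observe(); ci,im,d=grab('wrist'); P=cloud(ci,d)
    T=(P-np.array(s['position']))@np.array(s['tool_rot']); return s,ci,im,d,P,T
E
python3 - <<'E'
from h import *
s,ci,im,d,P,T=forktool(); save('w2.png',im)
print(s['position'],s['ft_force'],s['grip_width'])
# tool: x jaws, -y = fork forward, z down
m=(abs(T[...,0])<.045)&(T[...,2]>-.03)&(T[...,2]<.06)
for a in np.arange(-.16,.14,.02):
    k=m&(T[...,1]>=a)&(T[...,1]<a+.02); q=T[k]
    if len(q): print('y%.2f'%(a+.01),len(q),'x',q[:,0].min().round(4),q[:,0].max().round(4),'z',np.percentile(q[:,2],[5,50,95]).round(4))
q=T[m]; print('fwd tip y',q[:,1].min())
E
```

```text
[ 0.42231213 -0.00105516  0.1641626 ] [-0.43126014  0.58732695 -2.1381543 ] 0.0170332423925059
y-0.11 2034 x -0.0335 0.031 z [0.0417 0.0428 0.0444]
y-0.09 2321 x -0.0334 0.031 z [0.0417 0.0428 0.0443]
y-0.07 2508 x -0.0335 0.0312 z [0.0413 0.0427 0.0452]
y-0.05 5115 x -0.0335 0.031 z [0.0311 0.0416 0.0428]
y-0.03 3952 x -0.0101 0.0079 z [-0.0097  0.0099  0.027 ]
y-0.01 9126 x -0.0422 0.0393 z [-0.0289 -0.0098  0.0069]
y0.01 3314 x -0.012 0.01 z [-0.0265 -0.0094 -0.0083]
y0.03 1371 x -0.0101 0.008 z [-0.01   -0.0091 -0.0083]
fwd tip y -0.11725608239239578
```

Call:
step_arm --steps '[{"xyz": [0, 0, -0.125], "turn": [0, 0, 1], "gripper": -1}, {"xyz": [0, 0, -0.125], "turn": [0, 0, 1], "gripper": -1}, {"xyz": [0, 0, -0.125], "turn": [0, 0, 1], "gripper": -1}, {"xyz": [0, 0, -0.125], "turn": [0, 0, 1], "gripper": -1}, {"xyz": [0, 0, -0.125], "turn": [0, 0, 1], "gripper": -1}, {"xyz": [0, 0, -0.125], "turn": [0, 0, 1], "gripper": -1}, {"xyz": [0, 0, -0.125], "turn": [0, 0, 1], "gripper": -1}, {"xyz": [0, 0, -0.125], "turn": [0, 0, 1], "gripper": -1}, {"xyz": [0, 0, -0.125], "turn": [0, 0, 1], "gripper": -1}, {"xyz": [0, 0, -0.125], "turn": [0, 0, 1], "gripper": -1}, {"xyz": [0, 0, -0.125], "turn": [0, 0, 1], "gripper": -1}, {"xyz": [0, 0, -0.125], "turn": [0, 0, 1], "gripper": -1}, {"xyz": [0, 0, -0.125], "turn": [0, 0, 1], "gripper": -1}, {"xyz": [0, 0, -0.125], "turn": [0, 0, 1], "gripper": -1}, {"xyz": [0, 0, -0.125], "turn": [0, 0, 1], "gripper": -1}, {"xyz": [0, 0, -0.125], "turn": [0, 0, 1], "gripper": -1}, {"xyz": [0, 0, -0.125], "turn": [0, 0, 1], "gripper": -1}, {"xyz": [0, 0, -0.125], "turn": [0, 0, 1], "gripper": -1}, {"xyz": [0, 0, 0], "turn": [0, 0, 0.6], "gripper": -1}]'

```text
time_s: 6.95
position: [0.4228, -0.0012, 0.2542]
tool_rot: [[-0.002, -1.0, -0.001], [-1.0, 0.002, 0.0], [-0.0, 0.001, -1.0]]
ft_force: [0.7, -0.2, -2.1]
grip_width: 0.0167
```

Call:
step_arm --steps '[{"xyz": [-0.4, 0, 0], "turn": [0, 0, 0], "gripper": -1}, {"xyz": [-0.8, 0, 0], "turn": [0, 0, 0], "gripper": -1}, {"xyz": [-0.8, 0, 0], "turn": [0, 0, 0], "gripper": -1}, {"xyz": [-0.8, 0, 0], "turn": [0, 0, 0], "gripper": -1}, {"xyz": [-0.7, 0, 0], "turn": [0, 0, 0], "gripper": -1}, {"xyz": [-0.3, 0, 0], "turn": [0, 0, 0], "gripper": -1}, {"xyz": [0, 0, 0], "turn": [0, 0, 0], "gripper": -1}]'

```text
time_s: 7.53
position: [0.4219, 0.1528, 0.2533]
tool_rot: [[0.005, -1.0, -0.003], [-1.0, -0.005, 0.0], [-0.0, 0.003, -1.0]]
ft_force: [1.2, -0.8, -1.7]
grip_width: 0.0165
```

```bash
cat >> h.py <<'E'
def circ(P,m,ztop):
    """circle fit to rim-level points"""
    k=m&(abs(P[...,2]-ztop)<.005); q=P[k][:,:2]
    c,_=cv2.findContours(k.astype(np.uint8),cv2.RETR_EXTERNAL,cv2.CHAIN_APPROX_NONE); c=max(c,key=cv2.contourArea)[:,0]
    p=P[c[:,1],c[:,0]][:,:2].astype(np.float32); 
    A=np.c_[2*p,np.ones(len(p))]; x=np.linalg.lstsq(A,(p**2).sum(1),rcond=None)[0]
    return x[:2],np.sqrt(x[2]+x[:2]@x[:2]),len(p)
E
python3 - <<'E'
from h import *
s,ci,im,d,P,T=forktool(); save('w3.png',im)
print(s['position'],np.array(s['tool_rot']).round(4),s['ft_force'],s['grip_width'])
hsv=cv2.cvtColor(im,cv2.COLOR_RGB2HSV)
for n,lo,hi in(('green',(35,40,20),(88,255,255)),('blue',(90,80,20),(125,255,255))):
    m=cv2.inRange(hsv,np.array(lo),np.array(hi))>0
    m&=(P[...,2]>.02)&(P[...,2]<.06)&(P[...,0]>.5)
    if m.sum()>300:
        u=np.nonzero(m); print(n,m.sum(),u[1].min(),u[1].max(),u[0].min(),u[0].max(),np.percentile(P[m][:,2],[50,99]))
        try: print(circ(P,m,.045))
        except Exception as e: print(e)
E
```

```text
[0.42194324 0.15282003 0.25330408] [[ 5.e-03 -1.e+00 -3.e-03]
 [-1.e+00 -5.e-03  2.e-04]
 [-2.e-04  3.e-03 -1.e+00]] [ 1.18057607 -0.75550965 -1.68702462] 0.016506675573937372
```

View pics/w3.png

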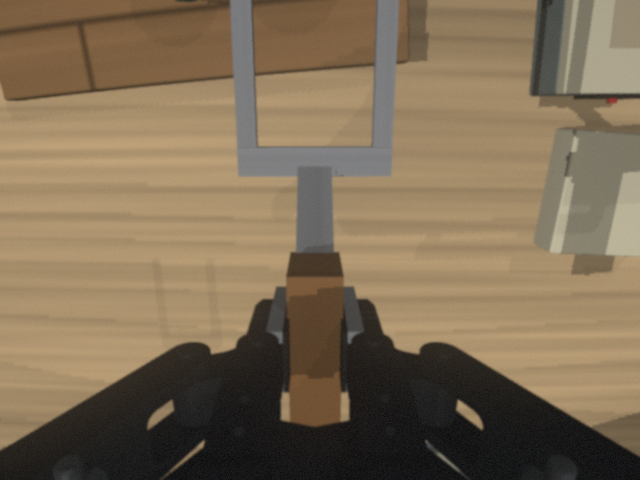

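The wrist view shows the fork level and straight in the jaws, but the dish is out of view. I'll descend to the approach height short of the dish, then compare tines and dish in one top picture.

Call:
step_arm --steps '[{"xyz": [0, 0.3, 0.4], "turn": [0, 0, 0], "gripper": -1}, {"xyz": [0, 0, 0.8], "turn": [0, 0, 0], "gripper": -1}, {"xyz": [0, 0, 0.9], "turn": [0, 0, 0], "gripper": -1}, {"xyz": [0, 0, 0.9], "turn": [0, 0, 0], "gripper": -1}, {"xyz": [0, 0, 0.7], "turn": [0, 0, 0], "gripper": -1}, {"xyz": [0, 0, 0.5], "turn": [0, 0, 0], "gripper": -1}, {"xyz": [0, 0, 0.3], "turn": [0, 0, 0], "gripper": -1}, {"xyz": [0, 0, 0.1], "turn": [0, 0, 0], "gripper": -1}, {"xyz": [0, 0, 0], "turn": [0, 0, 0], "gripper": -1}, {"xyz": [0, 0, 0], "turn": [0, 0, 0], "gripper": -1}]'

```text
time_s: 8.42
position: [0.4109, 0.1503, 0.071]
tool_rot: [[0.001, -1.0, 0.0], [-1.0, -0.001, -0.0], [0.0, -0.0, -1.0]]
ft_force: [-0.8, -0.6, -1.6]
grip_width: 0.0167
```

```bash
cat >> h.py <<'E'
def dishes(ci,im,d,zt,only=None):
    P=cloud(ci,d); hsv=cv2.cvtColor(im,cv2.COLOR_RGB2HSV); out={}
    for n,lo,hi in(('green',(35,40,20),(88,255,255)),('blue',(90,80,20),(125,255,255))):
        m=cv2.inRange(hsv,np.array(lo),np.array(hi)); m[~((P[...,2]>zt-.04)&(P[...,2]<zt+.03)&(P[...,0]<.72))]=0
        k,l,s,c=cv2.connectedComponentsWithStats(m)
        if k<2: continue
        i=1+np.argmax(s[1:,4]); vs,us=np.nonzero(l==i)
        W=world(ci,d,us,vs,zt)[:,:2].astype(np.float32); r=cv2.minEnclosingCircle(W*1000)
        b=cv2.minAreaRect(W*1000); print(n,s[i],'circle',np.round(r[0],1),round(r[1],1),'rect',np.round(b[0],1),np.round(b[1],1))
    return P
E
python3 - <<'E'
from h import *
s=env.observe(); print(s['position'],s['ft_force'])
ci,im,d=grab('top'); P=dishes(ci,im,d,.046)
save('t2.png',cv2.resize(im[180:340,130:330],None,fx=4,fy=4,interpolation=cv2.INTER_CUBIC))
E
```

```text
[0.41087281 0.150288   0.0710185 ] [-0.81662676 -0.58657046 -1.61654933]
green [171 209  31  30 704] circle [618.4 250.7] 37.4 rect [618.5 250.1] [72.5 72.8]
blue [212 206  29  29 660] circle [627.3 152.2] 36.5 rect [627.  151.9] [69.8 69.3]
```

View pics/t2.png

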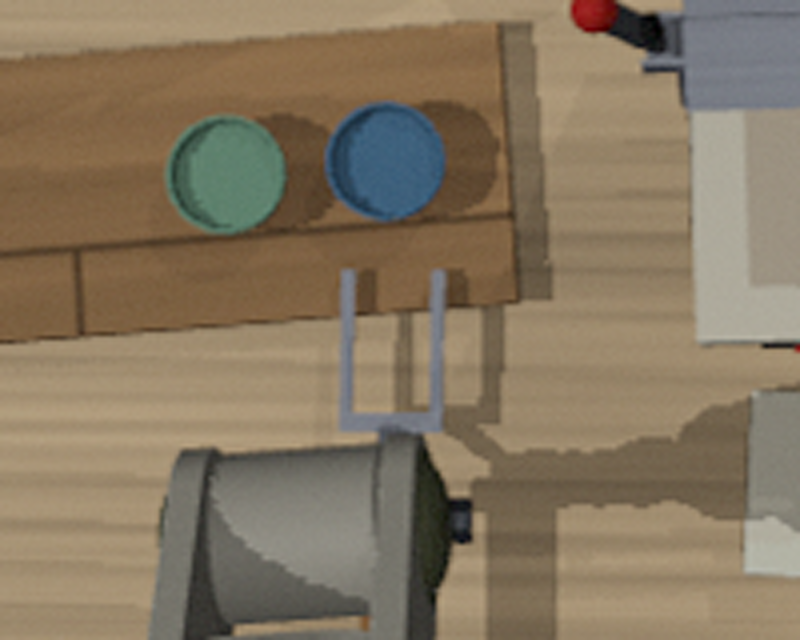

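Call:
step_arm --steps '[{"xyz": [0, 0, 0.03], "turn": [0, 0, -0.17], "gripper": -1}, {"xyz": [0, -0.2, 0], "turn": [0, 0, 0], "gripper": -1}, {"xyz": [0, -0.3, 0], "turn": [0, 0, 0], "gripper": -1}, {"xyz": [0, -0.3, 0], "turn": [0, 0, 0], "gripper": -1}, {"xyz": [0, -0.3, 0], "turn": [0, 0, 0], "gripper": -1}, {"xyz": [0, -0.3, 0], "turn": [0, 0, 0], "gripper": -1}, {"xyz": [0, -0.3, 0], "turn": [0, 0, 0], "gripper": -1}, {"xyz": [0, -0.3, 0], "turn": [0, 0, 0], "gripper": -1}, {"xyz": [0, -0.3, 0], "turn": [0, 0, 0], "gripper": -1}, {"xyz": [0, -0.3, 0], "turn": [0, 0, 0], "gripper": -1}, {"xyz": [0, -0.17, 0], "turn": [0, 0, 0], "gripper": -1}, {"xyz": [0, 0, 0], "turn": [0, 0, 0], "gripper": -1}, {"xyz": [0, 0, 0], "turn": [0, 0, 0], "gripper": -1}]'

```text
time_s: 9.55
position: [0.5212, 0.1525, 0.0695]
tool_rot: [[0.015, -1.0, -0.0], [-1.0, -0.015, -0.0], [0.0, 0.0, -1.0]]
ft_force: [-0.5, 0.4, -1.8]
grip_width: 0.0165
```

```bash
python3 - <<'E'
from h import *
s=env.observe(); print(s['position'],s['ft_force'])
ci,im,d=grab('top'); P=dishes(ci,im,d,.046)
a=cv2.resize(im[180:300,150:280],None,fx=3,fy=3,interpolation=cv2.INTER_CUBIC)
ci,iw,d=grab('wrist'); 
save('t3.png',np.hstack([a,cv2.resize(iw,(480,360))])[:, :800])
E
```

```text
[0.52124973 0.15245881 0.06952165] [-0.53284639  0.39364711 -1.79839441]
green [171 209  31  29 679] circle [617.9 250.6] 37.2 rect [620.  250.1] [72.9 69.3]
blue [212 206  29  29 656] circle [627.7 151.3] 36.6 rect [627.1 151.9] [69.8 69.3]
```

View pics/t3.png

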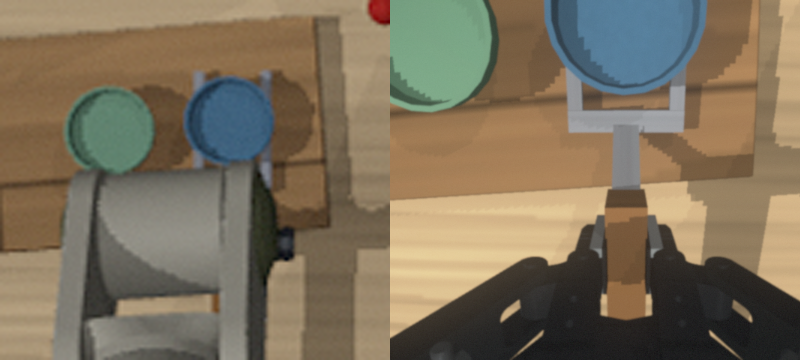

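The tines are under the blue dish and centred, and the dish has not moved. Now lift gently.

Call:
step_arm --steps '[{"xyz": [0, 0, -0.05], "turn": [0, 0, 0], "gripper": -1}, {"xyz": [0, 0, -0.05], "turn": [0, 0, 0], "gripper": -1}, {"xyz": [0, 0, -0.05], "turn": [0, 0, 0], "gripper": -1}, {"xyz": [0, 0, -0.05], "turn": [0, 0, 0], "gripper": -1}, {"xyz": [0, 0, -0.1], "turn": [0, 0, 0], "gripper": -1}, {"xyz": [0, 0, -0.2], "turn": [0, 0, 0], "gripper": -1}, {"xyz": [0, 0, -0.3], "turn": [0, 0, 0], "gripper": -1}, {"xyz": [0, 0, -0.3], "turn": [0, 0, 0], "gripper": -1}, {"xyz": [0, 0, -0.3], "turn": [0, 0, 0], "gripper": -1}, {"xyz": [0, 0, -0.3], "turn": [0, 0, 0], "gripper": -1}, {"xyz": [0, 0, -0.3], "turn": [0, 0, 0], "gripper": -1}, {"xyz": [0, 0, -0.3], "turn": [0, 0, 0], "gripper": -1}, {"xyz": [0, 0, -0.2], "turn": [0, 0, 0], "gripper": -1}, {"xyz": [0, 0, -0.1], "turn": [0, 0, 0], "gripper": -1}, {"xyz": [0, 0, 0], "turn": [0, 0, 0], "gripper": -1}, {"xyz": [0, 0, 0], "turn": [0, 0, 0], "gripper": -1}]'

```text
time_s: 10.98
position: [0.5211, 0.1525, 0.1733]
tool_rot: [[0.015, -1.0, -0.0], [-1.0, -0.015, -0.0], [0.0, 0.0, -1.0]]
ft_force: [-0.4, 0.1, -3.4]
grip_width: 0.0165
```

```bash
python3 - <<'E'
from h import *
s,ci,im,d,P,T=forktool()
print(s['position'],s['ft_force'],np.array(s['tool_rot'])[:,0])
m=(abs(T[...,0])<.045)&(T[...,2]>-.03)&(T[...,2]<.06)&(T[...,1]<-.05)
hsv=cv2.cvtColor(im,cv2.COLOR_RGB2HSV); b=(cv2.inRange(hsv,np.array((90,90,20)),np.array((125,255,255)))>0)&(T[...,1]<0)&(T[...,2]<.06)
q=T[b]; print('blue x',q[:,0].min(),q[:,0].max(),'near edge y',q[:,1].max(),'z',np.percentile(q[:,2],[1,50,99]))
for a in np.arange(-.08,-.05,.01):
    k=m&~b&(T[...,1]>=a)&(T[...,1]<a+.01); print(a,k.sum(),np.median(T[k],0).round(4))
E
```

```text
[0.5211393  0.15246117 0.17330454] [-0.36267863  0.11992919 -3.42387885] [ 1.53765562e-02 -9.99881773e-01  3.04387374e-05]
blue x -0.03680136935814915 0.05736144845561774 near edge y -0.003618214256612918 z [0.02802158 0.03769254 0.03957902]
-0.08 1318 [-0.006  -0.0745  0.0426]
-0.07 1202 [ 0.0022 -0.0647  0.0429]
-0.06000000000000001 3804 [-0.0002 -0.055   0.0419]
```

The dish is up, about 1 N is added, and the fork is still level. Carry it back and across to the kiln, blue to the right half.

Call:
step_arm --steps '[{"xyz": [0, 0.1, 0], "turn": [0, 0, 0], "gripper": -1}, {"xyz": [0, 0.2, 0], "turn": [0, 0, 0], "gripper": -1}, {"xyz": [0, 0.3, 0], "turn": [0, 0, 0], "gripper": -1}, {"xyz": [0, 0.4, 0], "turn": [0, 0, 0], "gripper": -1}, {"xyz": [0, 0.4, 0], "turn": [0, 0, 0], "gripper": -1}, {"xyz": [0, 0.4, 0], "turn": [0, 0, 0], "gripper": -1}, {"xyz": [0, 0.3, 0], "turn": [0, 0, 0], "gripper": -1}, {"xyz": [0, 0.2, 0], "turn": [0, 0, 0], "gripper": -1}, {"xyz": [0, 0.1, 0], "turn": [0, 0, 0], "gripper": -1}, {"xyz": [0, 0.1, 0], "turn": [0, 0, 0], "gripper": -1}, {"xyz": [0.1, 0, 0], "turn": [0, 0, 0], "gripper": -1}, {"xyz": [0.2, 0, 0], "turn": [0, 0, 0], "gripper": -1}, {"xyz": [0.3, 0, 0], "turn": [0, 0, 0], "gripper": -1}, {"xyz": [0.4, 0, 0], "turn": [0, 0, 0], "gripper": -1}, {"xyz": [0.5, 0, 0], "turn": [0, 0, 0], "gripper": -1}, {"xyz": [0.6, 0, 0], "turn": [0, 0, 0], "gripper": -1}, {"xyz": [0.6, 0, 0], "turn": [0, 0, 0], "gripper": -1}, {"xyz": [0.6, 0, 0], "turn": [0, 0, 0], "gripper": -1}, {"xyz": [0.6, 0, 0], "turn": [0, 0, 0], "gripper": -1}, {"xyz": [0.6, 0, 0], "turn": [0, 0, 0], "gripper": -1}]'

```text
time_s: 12.7
position: [0.4243, -0.0311, 0.1735]
tool_rot: [[0.015, -1.0, 0.0], [-1.0, -0.015, -0.0], [0.0, -0.0, -1.0]]
ft_force: [0.1, 0.8, -2.7]
grip_width: 0.0168
```

Call:
step_arm --steps '[{"xyz": [0.6, 0, 0], "turn": [0, 0, 0], "gripper": -1}, {"xyz": [0.6, 0, 0], "turn": [0, 0, 0], "gripper": -1}, {"xyz": [0.6, 0, 0], "turn": [0, 0, 0], "gripper": -1}, {"xyz": [0.6, 0, 0], "turn": [0, 0, 0], "gripper": -1}, {"xyz": [0.6, 0, 0], "turn": [0, 0, 0], "gripper": -1}, {"xyz": [0.6, 0, 0], "turn": [0, 0, 0], "gripper": -1}, {"xyz": [0.6, 0, 0], "turn": [0, 0, 0], "gripper": -1}, {"xyz": [0.5, 0, 0], "turn": [0, 0, 0], "gripper": -1}, {"xyz": [0.4, 0, 0], "turn": [0, 0, 0], "gripper": -1}, {"xyz": [0.3, 0, 0], "turn": [0, 0, 0], "gripper": -1}, {"xyz": [0.2, 0, 0], "turn": [0, 0, 0], "gripper": -1}, {"xyz": [0.1, 0, 0], "turn": [0, 0, 0], "gripper": -1}, {"xyz": [0, 0, 0.1], "turn": [0, 0, 0], "gripper": -1}, {"xyz": [0, 0, 0.2], "turn": [0, 0, 0], "gripper": -1}, {"xyz": [0, 0, 0.3], "turn": [0, 0, 0], "gripper": -1}, {"xyz": [0, 0, 0.3], "turn": [0, 0, 0], "gripper": -1}, {"xyz": [0, 0, 0.2], "turn": [0, 0, 0], "gripper": -1}, {"xyz": [0, 0, 0.04], "turn": [0, 0, 0], "gripper": -1}, {"xyz": [0, 0, 0], "turn": [0, 0, 0], "gripper": -1}, {"xyz": [0, 0, 0], "turn": [0, 0, 0], "gripper": -1}]'

```text
time_s: 14.37
position: [0.4279, -0.2569, 0.1282]
tool_rot: [[0.016, -1.0, 0.0], [-1.0, -0.016, -0.0], [0.0, -0.0, -1.0]]
ft_force: [0.8, 0.2, -2.8]
grip_width: 0.0166
```

```bash
python3 - <<'E'
from h import *
s=env.observe(); print(s['position'],s['ft_force'],np.array(s['tool_rot'])[:,0].round(3))
ci,im,d=grab('top'); P=dishes(ci,im,d,s['position'][2]-.0428+.014)
a=cv2.resize(im[180:320,280:470],None,fx=2.3,fy=2.3,interpolation=cv2.INTER_CUBIC)
ci,iw,d=grab('wrist'); save('t4.png',np.hstack([a,cv2.resize(iw,(428,322))])[:, :800])
E
```

```text
[ 0.42786015 -0.25690538  0.12822558] [ 0.80712891  0.18364411 -2.75059844] [ 0.016 -1.     0.   ]
green [556 343   3   2   3] circle [ 335.6 -640.4] 2.4 rect [ 334.4 -640.4] [2.3 4.8]
blue [380 243  30  30 715] circle [ 535.  -257.3] 36.7 rect [ 534.7 -256.9] [68.9 68.9]
```

View pics/t4.png

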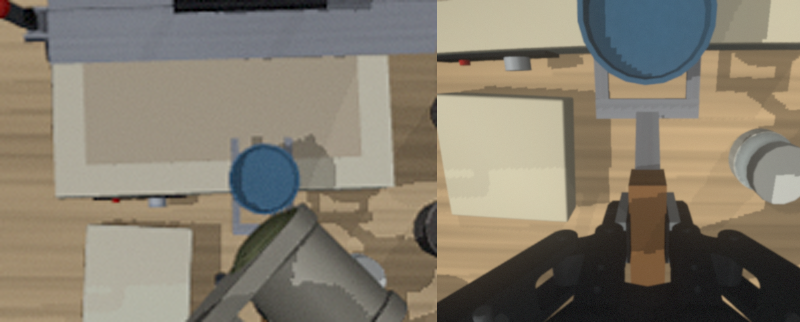

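The dish sits firmly on the fork at (0.535, -0.257). Advance over the hearth and lower until it stands.

Call:
step_arm --steps '[{"xyz": [0.1, -0.1, 0], "turn": [0, 0, 0], "gripper": -1}, {"xyz": [0.1, -0.2, 0], "turn": [0, 0, 0], "gripper": -1}, {"xyz": [0.1, -0.3, 0], "turn": [0, 0, 0], "gripper": -1}, {"xyz": [0.1, -0.3, 0], "turn": [0, 0, 0], "gripper": -1}, {"xyz": [0.1, -0.3, 0], "turn": [0, 0, 0], "gripper": -1}, {"xyz": [0, -0.3, 0], "turn": [0, 0, 0], "gripper": -1}, {"xyz": [0, -0.3, 0], "turn": [0, 0, 0], "gripper": -1}, {"xyz": [0, -0.25, 0], "turn": [0, 0, 0], "gripper": -1}, {"xyz": [0, -0.15, 0], "turn": [0, 0, 0], "gripper": -1}, {"xyz": [0, -0.05, 0], "turn": [0, 0, 0], "gripper": -1}, {"xyz": [0, 0, 0.05], "turn": [0, 0, 0], "gripper": -1}, {"xyz": [0, 0, 0.05], "turn": [0, 0, 0], "gripper": -1}, {"xyz": [0, 0, 0.05], "turn": [0, 0, 0], "gripper": -1}, {"xyz": [0, 0, 0.05], "turn": [0, 0, 0], "gripper": -1}, {"xyz": [0, 0, 0.05], "turn": [0, 0, 0], "gripper": -1}, {"xyz": [0, 0, 0.05], "turn": [0, 0, 0], "gripper": -1}, {"xyz": [0, 0, 0.05], "turn": [0, 0, 0], "gripper": -1}, {"xyz": [0, 0, 0.05], "turn": [0, 0, 0], "gripper": -1}, {"xyz": [0, 0, 0.05], "turn": [0, 0, 0], "gripper": -1}, {"xyz": [0, 0, 0], "turn": [0, 0, 0], "gripper": -1}]'

```text
time_s: 16.13
position: [0.5179, -0.2755, 0.1096]
tool_rot: [[0.015, -1.0, -0.0], [-1.0, -0.015, 0.0], [-0.0, 0.0, -1.0]]
ft_force: [-0.9, -0.4, -2.5]
grip_width: 0.0169
```

```bash
python3 - <<'E'
from h import *
s,ci,im,d,P,T=forktool(); print(s['position'],s['ft_force'])
hsv=cv2.cvtColor(im,cv2.COLOR_RGB2HSV); b=(cv2.inRange(hsv,np.array((90,90,20)),np.array((125,255,255)))>0)&(T[...,1]<-.05)&(abs(T[...,0])<.05)
q=T[b]; print('blue z tool',np.percentile(q[:,2],[1,50,99]),'near',q[:,1].max(),P[b][:,2].max())
m=(abs(T[...,0])<.035)&(abs(T[...,0])>.02)&(T[...,1]>-.08)&(T[...,1]<-.06); print('tine',np.percentile(T[m][:,2],[5,50,95]),'hearth z',[np.nanmedian(P[(abs(T[...,0]-a)<.01)&(abs(T[...,1]+.06)<.01)][:,2]) for a in(-.06,.06)])
E
```

```text
[ 0.51785133 -0.27553993  0.1095746 ] [-0.92480347 -0.4268499  -2.52613053]
blue z tool [0.02128702 0.03091348 0.03275599] near -0.06929056004802829 0.08983140364542741
tine [0.02232573 0.04323123 0.05054246] hearth z [np.float64(0.059759254130045514), np.float64(0.059714699252953224)]
```

The dish has settled 7 mm relative to the tines, and the tines are 3 mm clear of the hearth. Withdraw straight back, then lift.

Call:
step_arm --steps '[{"xyz": [0, 0.1, 0], "turn": [0, 0, 0], "gripper": -1}, {"xyz": [0, 0.2, 0], "turn": [0, 0, 0], "gripper": -1}, {"xyz": [0, 0.3, 0], "turn": [0, 0, 0], "gripper": -1}, {"xyz": [0, 0.4, 0], "turn": [0, 0, 0], "gripper": -1}, {"xyz": [0, 0.4, 0], "turn": [0, 0, 0], "gripper": -1}, {"xyz": [0, 0.4, 0], "turn": [0, 0, 0], "gripper": -1}, {"xyz": [0, 0.4, 0], "turn": [0, 0, 0], "gripper": -1}, {"xyz": [0, 0.4, 0], "turn": [0, 0, 0], "gripper": -1}, {"xyz": [0, 0.2, 0], "turn": [0, 0, 0], "gripper": -1}, {"xyz": [0, 0, -0.3], "turn": [0, 0, 0], "gripper": -1}, {"xyz": [0, 0, -0.6], "turn": [0, 0, 0], "gripper": -1}, {"xyz": [0, 0, -0.6], "turn": [0, 0, 0], "gripper": -1}, {"xyz": [0, 0, -0.2], "turn": [0, 0, 0], "gripper": -1}]'

```text
time_s: 17.27
position: [0.4065, -0.2781, 0.1809]
tool_rot: [[0.015, -1.0, 0.004], [-1.0, -0.015, -0.004], [0.004, -0.004, -1.0]]
ft_force: [0.7, -0.6, -0.6]
grip_width: 0.0167
```

```bash
python3 - <<'E'
from h import *
s=env.observe(); print(s['position'],s['ft_force'],np.array(s['tool_rot'])[:,0].round(3))
ci,im,d=grab('top'); print('hearth level');dishes(ci,im,d,.088); print('board level'); dishes(ci,im,d,.046)
save('t5raw.png',im)
E
```

```text
[ 0.40652693 -0.27811466  0.18092327] [ 0.67024343 -0.5679536  -0.63668235] [ 0.015 -1.     0.004]
hearth level
green [  5 224   3   3   4] circle [605.5 676. ] 2.8 rect [605.3 676.2] [3.5 5. ]
blue [387 206  30  30 688] circle [ 624.  -275.4] 36.1 rect [ 623.2 -275.8] [69.5 70.6]
board level
green [171 209  31  30 700] circle [617.9 250.6] 37.2 rect [618.5 250.1] [72.5 72.8]
blue [393 223   6   3   8] circle [ 620.3 -267.4] 6.5 rect [ 620.4 -267.6] [ 5.  12.4]
```

Blue stands at (0.624, -0.2755), about 4 mm from plan. Now the green dish.

Call:
step_arm --steps '[{"xyz": [-0.3, 0, 0], "turn": [0, 0, 0], "gripper": -1}, {"xyz": [-0.6, 0, 0], "turn": [0, 0, 0], "gripper": -1}, {"xyz": [-0.9, 0, 0], "turn": [0, 0, 0], "gripper": -1}, {"xyz": [-0.9, 0, 0], "turn": [0, 0, 0], "gripper": -1}, {"xyz": [-0.9, 0, 0], "turn": [0, 0, 0], "gripper": -1}, {"xyz": [-0.9, 0, 0], "turn": [0, 0, 0], "gripper": -1}, {"xyz": [-0.9, 0, 0], "turn": [0, 0, 0], "gripper": -1}, {"xyz": [-0.9, 0, 0], "turn": [0, 0, 0], "gripper": -1}, {"xyz": [-0.9, 0, 0], "turn": [0, 0, 0], "gripper": -1}, {"xyz": [-0.9, 0, 0], "turn": [0, 0, 0], "gripper": -1}, {"xyz": [-0.9, 0, 0], "turn": [0, 0, 0], "gripper": -1}, {"xyz": [-0.9, 0, 0], "turn": [0, 0, 0], "gripper": -1}, {"xyz": [-0.9, 0, 0], "turn": [0, 0, 0], "gripper": -1}, {"xyz": [-0.9, 0, 0], "turn": [0, 0, 0], "gripper": -1}, {"xyz": [-0.8, 0, 0], "turn": [0, 0, 0], "gripper": -1}, {"xyz": [-0.5, 0, 0], "turn": [0, 0, 0], "gripper": -1}, {"xyz": [-0.24, 0, 0], "turn": [0, 0, 0], "gripper": -1}, {"xyz": [0, 0, 0], "turn": [0, 0, 0], "gripper": -1}, {"xyz": [0, 0, 0], "turn": [0, 0, 0], "gripper": -1}]'

```text
time_s: 18.9
position: [0.3971, 0.2518, 0.177]
tool_rot: [[0.016, -1.0, -0.002], [-1.0, -0.016, -0.001], [0.001, 0.002, -1.0]]
ft_force: [0.4, -0.1, -1.8]
grip_width: 0.0165
```

Call:
step_arm --steps '[{"xyz": [0, 0, 0.3], "turn": [0, 0, 0], "gripper": -1}, {"xyz": [0, 0, 0.6], "turn": [0, 0, 0], "gripper": -1}, {"xyz": [0, 0, 0.7], "turn": [0, 0, 0], "gripper": -1}, {"xyz": [0, 0, 0.6], "turn": [0, 0, 0], "gripper": -1}, {"xyz": [0, 0, 0.4], "turn": [0, 0, 0], "gripper": -1}, {"xyz": [0, 0, 0.15], "turn": [0, 0, 0], "gripper": -1}, {"xyz": [0, 0, 0], "turn": [0, 0, 0], "gripper": -1}, {"xyz": [0, 0, 0], "turn": [0, 0, 0], "gripper": -1}]'

```text
time_s: 19.57
position: [0.3982, 0.2516, 0.0684]
tool_rot: [[0.014, -1.0, 0.0], [-1.0, -0.014, 0.0], [-0.0, -0.0, -1.0]]
ft_force: [-0.3, 0.3, -0.5]
grip_width: 0.0167
```

```bash
python3 - <<'E'
from h import *
s=env.observe(); print(s['position'],s['ft_force'],np.array(s['tool_rot'])[:,0].round(3))
ci,im,d=grab('top'); dishes(ci,im,d,.046)
save('t6.png',cv2.resize(im[190:290,130:250],None,fx=5,fy=5,interpolation=cv2.INTER_CUBIC))
E
```

```text
[0.3981873  0.25157724 0.06844079] [-0.28473415  0.30928969 -0.47532585] [ 0.014 -1.    -0.   ]
green [171 209  31  30 699] circle [617.9 250.6] 37.2 rect [618.5 250.1] [72.5 72.8]
blue [405 210   4   3   6] circle [ 653.1 -295.2] 3.7 rect [ 653.1 -295.2] [5.2 5.3]
```

View pics/t6.png

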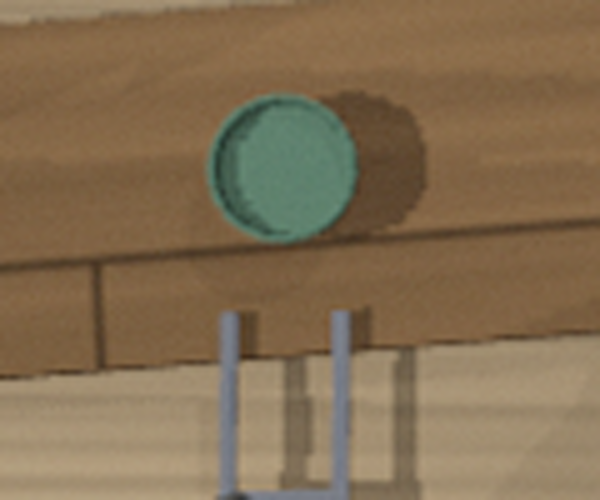

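```bash
python3 - <<'E'
from h import *
z=np.load('top0.npz',allow_pickle=True); ci=z['ci'].item()
c=lambda k,u0,v0,u,v,zz:world(ci,None,[u0+(u+.5)/k-.5],[v0+(v+.5)/k-.5],zz)[0].round(4)
print('green tips L R',c(5,130,190,229,312,.0265),c(5,130,190,341,312,.0265),'base L R',c(5,130,190,227.5,480,.0265),c(5,130,190,339.5,480,.0265))
print('dish L R rim',c(5,130,190,209,168,.046),c(5,130,190,357.5,168,.046))
print('blue prev tips',c(4,130,180,348,270,.027),c(4,130,180,439,270,.027),'base',c(4,130,180,347,410,.027),c(4,130,180,437,410,.027))
print('dish',c(4,130,180,327,160,.046),c(4,130,180,445,160,.046))
E
```

```text
green tips L R [0.5478 0.2794 0.0265] [0.5483 0.2234 0.0265] base L R [0.4643 0.2778 0.0265] [0.4647 0.2222 0.0265]
dish L R rim [0.6179 0.2867 0.046 ] [0.6185 0.2132 0.046 ]
blue prev tips [0.5608 0.1766 0.027 ] [0.5613 0.1199 0.027 ] base [0.4737 0.1754 0.027 ] [0.4742 0.1195 0.027 ]
dish [0.6276 0.1881 0.046 ] [0.6282 0.1151 0.046 ]
```

Advance with a 2 mm sideways correction.

Call:
step_arm --steps '[{"xyz": [0.05, 0, -0.03], "turn": [0, 0, 0], "gripper": -1}, {"xyz": [0, -0.2, 0], "turn": [0, 0, 0], "gripper": -1}, {"xyz": [0, -0.3, 0], "turn": [0, 0, 0], "gripper": -1}, {"xyz": [0, -0.3, 0], "turn": [0, 0, 0], "gripper": -1}, {"xyz": [0, -0.3, 0], "turn": [0, 0, 0], "gripper": -1}, {"xyz": [0, -0.3, 0], "turn": [0, 0, 0], "gripper": -1}, {"xyz": [0, -0.3, 0], "turn": [0, 0, 0], "gripper": -1}, {"xyz": [0, -0.3, 0], "turn": [0, 0, 0], "gripper": -1}, {"xyz": [0, -0.3, 0], "turn": [0, 0, 0], "gripper": -1}, {"xyz": [0, -0.3, 0], "turn": [0, 0, 0], "gripper": -1}, {"xyz": [0, -0.2, 0], "turn": [0, 0, 0], "gripper": -1}, {"xyz": [0, -0.06, 0], "turn": [0, 0, 0], "gripper": -1}, {"xyz": [0, 0, 0], "turn": [0, 0, 0], "gripper": -1}, {"xyz": [0, 0, 0], "turn": [0, 0, 0], "gripper": -1}]'

```text
time_s: 20.78
position: [0.5118, 0.2519, 0.0692]
tool_rot: [[0.015, -1.0, -0.0], [-1.0, -0.015, -0.0], [0.0, 0.0, -1.0]]
ft_force: [-0.8, 0.3, -1.7]
grip_width: 0.0168
```

```bash
python3 - <<'E'
from h import *
s=env.observe(); print(s['position'],s['ft_force'],np.array(s['tool_rot'])[:,0].round(3))
ci,im,d=grab('top'); dishes(ci,im,d,.046)
a=cv2.resize(im[190:290,130:250],None,fx=3,fy=3,interpolation=cv2.INTER_CUBIC)
ci,iw,d=grab('wrist'); save('t7.png',np.hstack([a,cv2.resize(iw,(400,300))]))
E
```

```text
[0.51182852 0.25193332 0.06917369] [-0.79794446  0.2986152  -1.65642595] [ 0.015 -1.     0.   ]
green [171 209  31  30 671] circle [618.5 250.6] 37.4 rect [619.7 249.6] [72.7 70. ]
blue [409 224   3   3   4] circle [ 618.6 -304.1] 2.9 rect [ 618.  -304.4] [3.3 5.6]
```

View pics/t7.png

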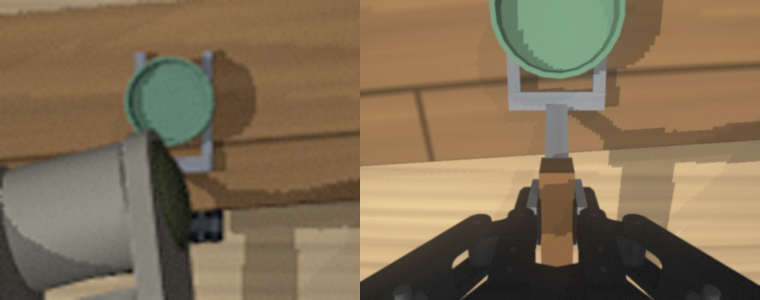

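The green dish is centred on the tines. Lift and carry.

Call:
step_arm --steps '[{"xyz": [0, 0, -0.05], "turn": [0, 0, 0], "gripper": -1}, {"xyz": [0, 0, -0.05], "turn": [0, 0, 0], "gripper": -1}, {"xyz": [0, 0, -0.05], "turn": [0, 0, 0], "gripper": -1}, {"xyz": [0, 0, -0.05], "turn": [0, 0, 0], "gripper": -1}, {"xyz": [0, 0, -0.1], "turn": [0, 0, 0], "gripper": -1}, {"xyz": [0, 0, -0.2], "turn": [0, 0, 0], "gripper": -1}, {"xyz": [0, 0, -0.3], "turn": [0, 0, 0], "gripper": -1}, {"xyz": [0, 0, -0.3], "turn": [0, 0, 0], "gripper": -1}, {"xyz": [0, 0, -0.3], "turn": [0, 0, 0], "gripper": -1}, {"xyz": [0, 0, -0.3], "turn": [0, 0, 0], "gripper": -1}, {"xyz": [0, 0, -0.3], "turn": [0, 0, 0], "gripper": -1}, {"xyz": [0, 0, -0.3], "turn": [0, 0, 0], "gripper": -1}, {"xyz": [0, 0, -0.2], "turn": [0, 0, 0], "gripper": -1}, {"xyz": [0, 0, -0.1], "turn": [0, 0, 0], "gripper": -1}, {"xyz": [0, 0, 0], "turn": [0, 0, 0], "gripper": -1}]'

```text
time_s: 22.13
position: [0.5124, 0.252, 0.1741]
tool_rot: [[0.015, -1.0, 0.002], [-1.0, -0.015, 0.0], [-0.0, -0.002, -1.0]]
ft_force: [-0.0, -0.1, -2.4]
grip_width: 0.0164
```

Call:
step_arm --steps '[{"xyz": [0, 0.1, 0], "turn": [0, 0, 0], "gripper": -1}, {"xyz": [0, 0.2, 0], "turn": [0, 0, 0], "gripper": -1}, {"xyz": [0, 0.3, 0], "turn": [0, 0, 0], "gripper": -1}, {"xyz": [0, 0.4, 0], "turn": [0, 0, 0], "gripper": -1}, {"xyz": [0, 0.4, 0], "turn": [0, 0, 0], "gripper": -1}, {"xyz": [0, 0.4, 0], "turn": [0, 0, 0], "gripper": -1}, {"xyz": [0, 0.3, 0], "turn": [0, 0, 0], "gripper": -1}, {"xyz": [0, 0.2, 0], "turn": [0, 0, 0], "gripper": -1}, {"xyz": [0, 0.1, 0], "turn": [0, 0, 0], "gripper": -1}, {"xyz": [0, 0.1, 0], "turn": [0, 0, 0], "gripper": -1}, {"xyz": [0.1, 0, 0], "turn": [0, 0, 0], "gripper": -1}, {"xyz": [0.2, 0, 0], "turn": [0, 0, 0], "gripper": -1}, {"xyz": [0.3, 0, 0], "turn": [0, 0, 0], "gripper": -1}, {"xyz": [0.4, 0, 0], "turn": [0, 0, 0], "gripper": -1}, {"xyz": [0.5, 0, 0], "turn": [0, 0, 0], "gripper": -1}, {"xyz": [0.6, 0, 0], "turn": [0, 0, 0], "gripper": -1}, {"xyz": [0.6, 0, 0], "turn": [0, 0, 0], "gripper": -1}, {"xyz": [0.6, 0, 0], "turn": [0, 0, 0], "gripper": -1}, {"xyz": [0.6, 0, 0], "turn": [0, 0, 0], "gripper": -1}, {"xyz": [0.6, 0, 0], "turn": [0, 0, 0], "gripper": -1}]'

```text
time_s: 23.8
position: [0.4152, 0.0685, 0.1731]
tool_rot: [[0.015, -1.0, 0.0], [-1.0, -0.015, -0.0], [0.0, -0.0, -1.0]]
ft_force: [-0.1, -0.7, -2.7]
grip_width: 0.0164
```

Call:
step_arm --steps '[{"xyz": [0.6, 0, 0], "turn": [0, 0, 0], "gripper": -1}, {"xyz": [0.6, 0, 0], "turn": [0, 0, 0], "gripper": -1}, {"xyz": [0.6, 0, 0], "turn": [0, 0, 0], "gripper": -1}, {"xyz": [0.6, 0, 0], "turn": [0, 0, 0], "gripper": -1}, {"xyz": [0.6, 0, 0], "turn": [0, 0, 0], "gripper": -1}, {"xyz": [0.6, 0, 0], "turn": [0, 0, 0], "gripper": -1}, {"xyz": [0.6, 0, 0], "turn": [0, 0, 0], "gripper": -1}, {"xyz": [0.5, 0, 0], "turn": [0, 0, 0], "gripper": -1}, {"xyz": [0.4, 0, 0], "turn": [0, 0, 0], "gripper": -1}, {"xyz": [0.3, 0, 0], "turn": [0, 0, 0], "gripper": -1}, {"xyz": [0.2, 0, 0], "turn": [0, 0, 0], "gripper": -1}, {"xyz": [0.1, 0, 0], "turn": [0, 0, 0], "gripper": -1}, {"xyz": [0, 0, 0.1], "turn": [0, 0, 0], "gripper": -1}, {"xyz": [0, 0, 0.2], "turn": [0, 0, 0], "gripper": -1}, {"xyz": [0, 0, 0.3], "turn": [0, 0, 0], "gripper": -1}, {"xyz": [0, 0, 0.3], "turn": [0, 0, 0], "gripper": -1}, {"xyz": [0, 0, 0.2], "turn": [0, 0, 0], "gripper": -1}, {"xyz": [0, 0, 0.04], "turn": [0, 0, 0], "gripper": -1}, {"xyz": [0, 0, 0], "turn": [0, 0, 0], "gripper": -1}, {"xyz": [0, 0, 0], "turn": [0, 0, 0], "gripper": -1}]'

```text
time_s: 25.47
position: [0.4187, -0.1574, 0.1278]
tool_rot: [[0.016, -1.0, 0.0], [-1.0, -0.016, -0.0], [0.0, -0.0, -1.0]]
ft_force: [-0.7, -0.3, -2.8]
grip_width: 0.0168
```

```bash
python3 - <<'E'
from h import *
s=env.observe(); print(s['position'],s['ft_force'],np.array(s['tool_rot'])[:,0].round(3))
ci,im,d=grab('top'); P=dishes(ci,im,d,s['position'][2]-.0428+.014);dishes(ci,im,d,.088)
E
```

```text
[ 0.41869306 -0.15740781  0.12776638] [-0.67841414 -0.28326364 -2.79168123] [ 0.016 -1.     0.   ]
green [338 246  31  30 719] circle [ 525.5 -158.2] 37.3 rect [ 526.8 -158.4] [68.7 71.1]
blue [387 206  30  30 688] circle [ 622.7 -273.6] 35.8 rect [ 622.  -274.1] [69. 70.]
green [338 246  31  30 719] circle [ 526.  -159.1] 37.6 rect [ 527.3 -159.2] [69.3 71.7]
blue [387 206  30  30 689] circle [ 624.  -275.4] 36.1 rect [ 623.2 -275.8] [69.5 70.6]
```

Call:
step_arm --steps '[{"xyz": [0, -0.1, 0], "turn": [0, 0, 0], "gripper": -1}, {"xyz": [0, -0.2, 0], "turn": [0, 0, 0], "gripper": -1}, {"xyz": [0, -0.3, 0], "turn": [0, 0, 0], "gripper": -1}, {"xyz": [0, -0.3, 0], "turn": [0, 0, 0], "gripper": -1}, {"xyz": [0, -0.3, 0], "turn": [0, 0, 0], "gripper": -1}, {"xyz": [0, -0.3, 0], "turn": [0, 0, 0], "gripper": -1}, {"xyz": [0, -0.3, 0], "turn": [0, 0, 0], "gripper": -1}, {"xyz": [0, -0.28, 0], "turn": [0, 0, 0], "gripper": -1}, {"xyz": [0, -0.2, 0], "turn": [0, 0, 0], "gripper": -1}, {"xyz": [0, -0.1, 0], "turn": [0, 0, 0], "gripper": -1}, {"xyz": [0, 0, 0.05], "turn": [0, 0, 0], "gripper": -1}, {"xyz": [0, 0, 0.05], "turn": [0, 0, 0], "gripper": -1}, {"xyz": [0, 0, 0.05], "turn": [0, 0, 0], "gripper": -1}, {"xyz": [0, 0, 0.05], "turn": [0, 0, 0], "gripper": -1}, {"xyz": [0, 0, 0.05], "turn": [0, 0, 0], "gripper": -1}, {"xyz": [0, 0, 0.05], "turn": [0, 0, 0], "gripper": -1}, {"xyz": [0, 0, 0.05], "turn": [0, 0, 0], "gripper": -1}, {"xyz": [0, 0, 0.05], "turn": [0, 0, 0], "gripper": -1}, {"xyz": [0, 0, 0.05], "turn": [0, 0, 0], "gripper": -1}, {"xyz": [0, 0, 0], "turn": [0, 0, 0], "gripper": -1}]'

```text
time_s: 27.18
position: [0.5136, -0.156, 0.1092]
tool_rot: [[0.015, -1.0, -0.0], [-1.0, -0.015, 0.0], [-0.0, 0.0, -1.0]]
ft_force: [1.2, 0.4, -1.3]
grip_width: 0.0168
```

```bash
python3 - <<'E'
from h import *
s,ci,im,d,P,T=forktool(); print(s['position'],s['ft_force'])
hsv=cv2.cvtColor(im,cv2.COLOR_RGB2HSV); b=(cv2.inRange(hsv,np.array((35,40,20)),np.array((88,255,255)))>0)&(T[...,1]<-.05)&(abs(T[...,0])<.05)
q=T[b]; print('green z tool',np.percentile(q[:,2],[1,50,99]),'near',q[:,1].max(),P[b][:,2].max())
m=(abs(abs(T[...,0])-.027)<.004)&(T[...,1]>-.068)&(T[...,1]<-.062)&(T[...,2]>.03); print('tine',np.percentile(T[m][:,2],[5,50,95]))
E
```

```text
[ 0.51357715 -0.15599136  0.10915345] [ 1.17031323  0.41025812 -1.28219569]
green z tool [0.02082856 0.0303727  0.03256671] near -0.06802562071555115 0.08951535782384556
tine [0.04188959 0.04296917 0.0496313 ]
```

The dish stands on the hearth and the tines are free of it. Withdraw.

Call:
step_arm --steps '[{"xyz": [0, 0.1, 0], "turn": [0, 0, 0], "gripper": -1}, {"xyz": [0, 0.2, 0], "turn": [0, 0, 0], "gripper": -1}, {"xyz": [0, 0.3, 0], "turn": [0, 0, 0], "gripper": -1}, {"xyz": [0, 0.4, 0], "turn": [0, 0, 0], "gripper": -1}, {"xyz": [0, 0.4, 0], "turn": [0, 0, 0], "gripper": -1}, {"xyz": [0, 0.4, 0], "turn": [0, 0, 0], "gripper": -1}, {"xyz": [0, 0.4, 0], "turn": [0, 0, 0], "gripper": -1}, {"xyz": [0, 0.4, 0], "turn": [0, 0, 0], "gripper": -1}, {"xyz": [0, 0.2, 0], "turn": [0, 0, 0], "gripper": -1}, {"xyz": [0, 0, -0.3], "turn": [0, 0, 0], "gripper": -1}, {"xyz": [0, 0, -0.6], "turn": [0, 0, 0], "gripper": -1}, {"xyz": [0, 0, -0.6], "turn": [0, 0, 0], "gripper": -1}, {"xyz": [0, 0, -0.2], "turn": [0, 0, 0], "gripper": -1}, {"xyz": [0, 0, 0], "turn": [0, 0, 0], "gripper": -1}, {"xyz": [0, 0, 0], "turn": [0, 0, 0], "gripper": -1}]'

```text
time_s: 28.48
position: [0.4014, -0.1576, 0.1769]
tool_rot: [[0.015, -1.0, -0.0], [-1.0, -0.015, 0.0], [-0.0, 0.0, -1.0]]
ft_force: [0.7, 0.1, -1.8]
grip_width: 0.0165
```

```bash
python3 - <<'E'
from h import *
s=env.observe(); print(s['position'],s['ft_force'],np.array(s['tool_rot']).round(3))
ci,im,d=grab('top'); dishes(ci,im,d,.088); print([ (n,p.round(3)) for n,p in zip('brick knob'.split(),[cloud(ci,d)[290,330],cloud(ci,d)[182,279]])])
save('t8.png',cv2.resize(im[130:350,210:500],None,fx=2.7,fy=2.7,interpolation=cv2.INTER_CUBIC))
E
```

```text
[ 0.40144104 -0.15761674  0.17694032] [ 0.72026266  0.11175687 -1.84199749] [[ 0.015 -1.    -0.   ]
 [-1.    -0.015  0.   ]
 [-0.     0.    -1.   ]]
green [353 221  30  30 694] circle [ 588.4 -193.2] 36.9 rect [ 587.6 -193.9] [69.6 69.8]
blue [387 206  30  30 688] circle [ 623.9 -275.3] 36.1 rect [ 623.2 -275.8] [69.5 70.6]
[('brick', array([ 0.456, -0.107,  0.034])), ('knob', array([0.681, 0.01 , 0.274]))]
```

View pics/t8.png

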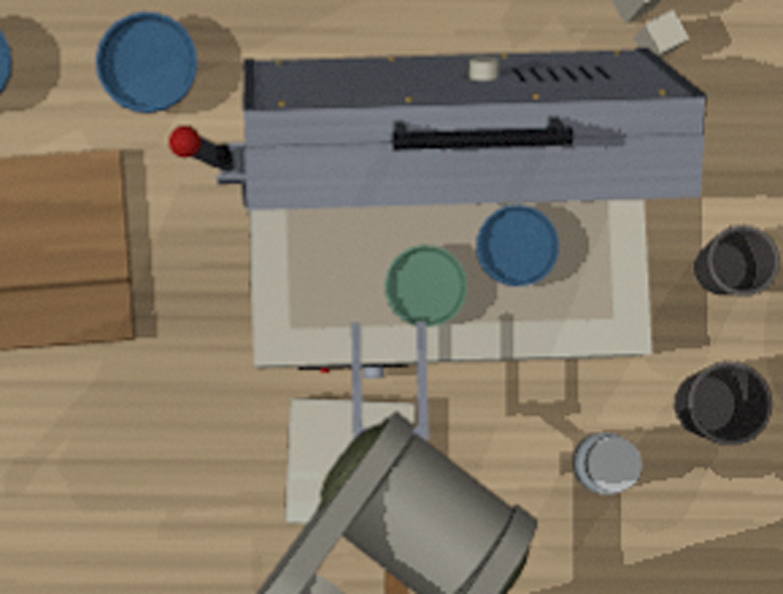

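The green dish now stands at (0.588, -0.193), about 50 mm from where I set it and at the edge of the allowed area. That fits the "knocked aside" event. I'll pick it up again with the fork and move it back in.

Call:
step_arm --steps '[{"xyz": [0, 0.3, 0], "turn": [0, 0, 0], "gripper": -1}, {"xyz": [0.3, 0.4, 0], "turn": [0, 0, 0], "gripper": -1}, {"xyz": [0.4, 0.2, 0], "turn": [0, 0, 0], "gripper": -1}, {"xyz": [0.23, 0, 0.2], "turn": [0, 0, 0], "gripper": -1}, {"xyz": [0, 0, 0.4], "turn": [0, 0, 0], "gripper": -1}, {"xyz": [0, 0, 0.5], "turn": [0, 0, 0], "gripper": -1}, {"xyz": [0, 0, 0.3], "turn": [0, 0, 0], "gripper": -1}, {"xyz": [0, 0, 0.2], "turn": [0, 0, 0], "gripper": -1}, {"xyz": [0, 0, 0.04], "turn": [0, 0, 0], "gripper": -1}, {"xyz": [0, 0, 0], "turn": [0, 0, 0], "gripper": -1}, {"xyz": [0, 0, 0], "turn": [0, 0, 0], "gripper": -1}]'

```text
time_s: 29.45
position: [0.3666, -0.1957, 0.1121]
tool_rot: [[0.015, -1.0, 0.0], [-1.0, -0.015, -0.0], [0.0, -0.0, -1.0]]
ft_force: [0.7, -0.5, -2.3]
grip_width: 0.0165
```

```bash
python3 - <<'E'
from h import *
s=env.observe(); print(s['position'],s['ft_force'])
ci,im,d=grab('top'); P=dishes(ci,im,d,.088)
# tines: metallic pixels ahead of grip at z~.068
p=s['position']; z=p[2]-.0428
v,u=np.mgrid[0:480,0:640]; W=world(ci,d,u.ravel(),v.ravel(),z).reshape(480,640,3)
hsv=cv2.cvtColor(im,cv2.COLOR_RGB2HSV)
for dx in(.115,.125,.135,.142):
    k=(abs(W[...,0]-p[0]-dx)<.004)&(abs(W[...,1]-p[1])<.05)&(hsv[...,0]>95)&(hsv[...,0]<135)&(hsv[...,2]>90)
    y=W[k][:,1]; print(dx,len(y),(y.min(),y.max(),(y.min()+y.max())/2) if len(y) else '')
E
```

```text
[ 0.36658273 -0.19567497  0.11208631] [ 0.66649355 -0.46807245 -2.28274427]
green [353 221  30  30 706] circle [ 587.6 -194.4] 36.6 rect [ 587.5 -194. ] [69.9 69.6]
blue [387 206  30  30 692] circle [ 623.9 -275.3] 36.1 rect [ 623.2 -275.8] [69.5 70.6]
0.115 18 (np.float64(-0.22598098727042593), np.float64(-0.16554916767868655), np.float64(-0.19576507747455624))
0.125 20 (np.float64(-0.22600300291092534), np.float64(-0.16553301509315563), np.float64(-0.1957680090020405))
0.135 17 (np.float64(-0.22602545155322795), np.float64(-0.1655203613839383), np.float64(-0.19577290646858314))
0.142 33 (np.float64(-0.22604257268149217), np.float64(-0.14615532010682386), np.float64(-0.18609894639415803))
```

Alignment is within 1 mm. Advance and lift a little (20 mm).

Call:
step_arm --steps '[{"xyz": [0, -0.2, 0], "turn": [0, 0, 0], "gripper": -1}, {"xyz": [0, -0.3, 0], "turn": [0, 0, 0], "gripper": -1}, {"xyz": [0, -0.3, 0], "turn": [0, 0, 0], "gripper": -1}, {"xyz": [0, -0.3, 0], "turn": [0, 0, 0], "gripper": -1}, {"xyz": [0, -0.3, 0], "turn": [0, 0, 0], "gripper": -1}, {"xyz": [0, -0.3, 0], "turn": [0, 0, 0], "gripper": -1}, {"xyz": [0, -0.3, 0], "turn": [0, 0, 0], "gripper": -1}, {"xyz": [0, -0.3, 0], "turn": [0, 0, 0], "gripper": -1}, {"xyz": [0, -0.3, 0], "turn": [0, 0, 0], "gripper": -1}, {"xyz": [0, -0.2, 0], "turn": [0, 0, 0], "gripper": -1}, {"xyz": [0, -0.07, 0], "turn": [0, 0, 0], "gripper": -1}, {"xyz": [0, 0, 0], "turn": [0, 0, 0], "gripper": -1}, {"xyz": [0, 0, -0.05], "turn": [0, 0, 0], "gripper": -1}, {"xyz": [0, 0, -0.05], "turn": [0, 0, 0], "gripper": -1}, {"xyz": [0, 0, -0.05], "turn": [0, 0, 0], "gripper": -1}, {"xyz": [0, 0, -0.1], "turn": [0, 0, 0], "gripper": -1}, {"xyz": [0, 0, -0.1], "turn": [0, 0, 0], "gripper": -1}, {"xyz": [0, 0, -0.1], "turn": [0, 0, 0], "gripper": -1}, {"xyz": [0, 0, 0], "turn": [0, 0, 0], "gripper": -1}]'

```text
time_s: 31.08
position: [0.4813, -0.194, 0.1309]
tool_rot: [[0.015, -1.0, 0.001], [-1.0, -0.015, -0.001], [0.001, -0.001, -1.0]]
ft_force: [-0.1, -0.5, -1.9]
grip_width: 0.0169
```

```bash
python3 - <<'E'
from h import *
s=env.observe(); print(s['position'],s['ft_force'])
ci,im,d=grab('top'); P=dishes(ci,im,d,s['position'][2]-.0428+.014)
E
```

```text
[ 0.48130824 -0.19402437  0.13090405] [-0.08963244 -0.51427778 -1.86967691]
green [354 220  30  28 626] circle [ 588.7 -193.8] 36.7 rect [ 592.5 -194.1] [62.7 70.7]
blue [387 206  30  30 688] circle [ 622.3 -273.1] 35.8 rect [ 621.6 -273.6] [68.8 69.8]
```

Call:
step_arm --steps '[{"xyz": [-0.1, 0, 0], "turn": [0, 0, 0], "gripper": -1}, {"xyz": [-0.2, -0.1, 0], "turn": [0, 0, 0], "gripper": -1}, {"xyz": [-0.2, -0.2, 0], "turn": [0, 0, 0], "gripper": -1}, {"xyz": [-0.2, -0.2, 0], "turn": [0, 0, 0], "gripper": -1}, {"xyz": [-0.1, -0.2, 0], "turn": [0, 0, 0], "gripper": -1}, {"xyz": [-0.1, -0.1, 0], "turn": [0, 0, 0], "gripper": -1}, {"xyz": [0, 0, 0.05], "turn": [0, 0, 0], "gripper": -1}, {"xyz": [0, 0, 0.05], "turn": [0, 0, 0], "gripper": -1}, {"xyz": [0, 0, 0.05], "turn": [0, 0, 0], "gripper": -1}, {"xyz": [0, 0, 0.05], "turn": [0, 0, 0], "gripper": -1}, {"xyz": [0, 0, 0.05], "turn": [0, 0, 0], "gripper": -1}, {"xyz": [0, 0, 0.05], "turn": [0, 0, 0], "gripper": -1}, {"xyz": [0, 0, 0.05], "turn": [0, 0, 0], "gripper": -1}, {"xyz": [0, 0, 0.05], "turn": [0, 0, 0], "gripper": -1}, {"xyz": [0, 0, 0.05], "turn": [0, 0, 0], "gripper": -1}, {"xyz": [0, 0, 0.05], "turn": [0, 0, 0], "gripper": -1}, {"xyz": [0, 0, 0.03], "turn": [0, 0, 0], "gripper": -1}, {"xyz": [0, 0, 0], "turn": [0, 0, 0], "gripper": -1}, {"xyz": [0, 0, 0], "turn": [0, 0, 0], "gripper": -1}]'

```text
time_s: 32.72
position: [0.5125, -0.1573, 0.1087]
tool_rot: [[0.015, -1.0, 0.0], [-1.0, -0.015, -0.0], [0.0, -0.0, -1.0]]
ft_force: [-0.6, 0.0, -2.8]
grip_width: 0.0165
```

Call:
step_arm --steps '[{"xyz": [0, 0.1, 0], "turn": [0, 0, 0], "gripper": -1}, {"xyz": [0, 0.2, 0], "turn": [0, 0, 0], "gripper": -1}, {"xyz": [0, 0.3, 0], "turn": [0, 0, 0], "gripper": -1}, {"xyz": [0, 0.4, 0], "turn": [0, 0, 0], "gripper": -1}, {"xyz": [0, 0.4, 0], "turn": [0, 0, 0], "gripper": -1}, {"xyz": [0, 0.4, 0], "turn": [0, 0, 0], "gripper": -1}, {"xyz": [0, 0.4, 0], "turn": [0, 0, 0], "gripper": -1}, {"xyz": [0, 0.4, 0], "turn": [0, 0, 0], "gripper": -1}, {"xyz": [0, 0.2, 0], "turn": [0, 0, 0], "gripper": -1}, {"xyz": [0, 0, -0.3], "turn": [0, 0, 0], "gripper": -1}, {"xyz": [0, 0, -0.6], "turn": [0, 0, 0], "gripper": -1}, {"xyz": [0, 0, -0.6], "turn": [0, 0, 0], "gripper": -1}, {"xyz": [0, 0, -0.2], "turn": [0, 0, 0], "gripper": -1}, {"xyz": [0, 0, 0], "turn": [0, 0, 0], "gripper": -1}]'

```text
time_s: 33.88
position: [0.401, -0.1594, 0.1782]
tool_rot: [[0.015, -1.0, 0.003], [-1.0, -0.015, -0.003], [0.003, -0.003, -1.0]]
ft_force: [-0.5, -0.8, -2.4]
grip_width: 0.0167
```

```bash
python3 - <<'E'
from h import *
s=env.observe(); print(s['position'],s['ft_force'],np.array(s['tool_rot']).round(3))
ci,im,d=grab('top'); dishes(ci,im,d,.088)
s,ci,im,d,P,T=forktool()
m=(abs(T[...,0])<.045)&(T[...,2]>-.03)&(T[...,2]<.06)
for a in(-.11,-.07,.03):
    q=T[m&(abs(T[...,1]-a)<.01)]; print(a,np.median(q[:,2]),q[:,0].min(),q[:,0].max())
E
```

```text
[ 0.40103935 -0.15943825  0.17816817] [-0.53304936 -0.77995839 -2.40769196] [[ 0.015 -1.     0.003]
 [-1.    -0.015 -0.003]
 [ 0.003 -0.003 -1.   ]]
green [338 208  30  30 705] circle [ 619.4 -157.4] 36.2 rect [ 618.6 -157.9] [70.1 69.7]
blue [387 206  30  30 690] circle [ 624.  -275.4] 36.1 rect [ 623.2 -275.8] [69.5 70.6]
-0.11 0.04290041187874431 -0.03241123176107031 0.03219027490017351
-0.07 0.042826750529288186 -0.03227619301132988 0.03219380010960222
0.03 -0.009180410145112762 -0.009068230253190942 0.009082528889922266
```

Both dishes are well placed: green (0.6195, -0.158) and blue (0.624, -0.2755). Next, take the fork back to its rest.

Call:
step_arm --steps '[{"xyz": [0, 0, 0], "turn": [0, 0, -1], "gripper": -1}, {"xyz": [0, 0, 0], "turn": [0, 0, -1], "gripper": -1}, {"xyz": [0, 0, 0], "turn": [0, 0, -1], "gripper": -1}, {"xyz": [0, 0, 0], "turn": [0, 0, -1], "gripper": -1}, {"xyz": [0, 0, 0], "turn": [0, 0, -1], "gripper": -1}, {"xyz": [0, 0, 0], "turn": [0, 0, -1], "gripper": -1}, {"xyz": [0, 0, 0], "turn": [0, 0, -1], "gripper": -1}, {"xyz": [0, 0, 0], "turn": [0, 0, -1], "gripper": -1}, {"xyz": [0, 0, 0], "turn": [0, 0, -1], "gripper": -1}, {"xyz": [0, 0, 0], "turn": [0, 0, -1], "gripper": -1}, {"xyz": [0, 0, 0], "turn": [0, 0, -1], "gripper": -1}, {"xyz": [0, 0, 0], "turn": [0, 0, -1], "gripper": -1}, {"xyz": [0, 0, 0], "turn": [0, 0, -1], "gripper": -1}, {"xyz": [0, 0, 0], "turn": [0, 0, -1], "gripper": -1}, {"xyz": [0, 0, 0], "turn": [0, 0, -1], "gripper": -1}, {"xyz": [0, 0, 0], "turn": [0, 0, -1], "gripper": -1}, {"xyz": [0, 0, 0], "turn": [0, 0, -1], "gripper": -1}, {"xyz": [0, 0, 0], "turn": [0, 0, -1], "gripper": -1}, {"xyz": [0, 0, 0], "turn": [0, 0, -0.57], "gripper": -1}, {"xyz": [0, 0, 0], "turn": [0, 0, 0], "gripper": -1}]'

```text
time_s: 35.65
position: [0.4, -0.1586, 0.1752]
tool_rot: [[0.998, -0.068, -0.002], [-0.068, -0.998, 0.002], [-0.002, -0.002, -1.0]]
ft_force: [0.5, 0.2, -1.8]
grip_width: 0.0164
```

Call:
step_arm --steps '[{"xyz": [0.25, -0.3, 0], "turn": [0, 0, 0], "gripper": -1}, {"xyz": [0, -0.6, 0], "turn": [0, 0, 0], "gripper": -1}, {"xyz": [0, -0.8, 0], "turn": [0, 0, 0], "gripper": -1}, {"xyz": [0, -0.8, 0], "turn": [0, 0, 0], "gripper": -1}, {"xyz": [0, -0.8, 0], "turn": [0, 0, 0], "gripper": -1}, {"xyz": [0, -0.5, 0], "turn": [0, 0, 0], "gripper": -1}, {"xyz": [0, -0.19, 0.2], "turn": [0, 0, 0], "gripper": -1}, {"xyz": [0, 0, 0.5], "turn": [0, 0, 0], "gripper": -1}, {"xyz": [0, 0, 0.7], "turn": [0, 0, 0], "gripper": -1}, {"xyz": [0, 0, 0.7], "turn": [0, 0, 0], "gripper": -1}, {"xyz": [0, 0, 0.5], "turn": [0, 0, 0], "gripper": -1}, {"xyz": [0, 0, 0.3], "turn": [0, 0, 0], "gripper": -1}, {"xyz": [0, 0, 0.1], "turn": [0, 0, 0], "gripper": -1}, {"xyz": [0, 0, 0], "turn": [0, 0, 0], "gripper": -1}, {"xyz": [0, 0, 0], "turn": [0, 0, 0], "gripper": -1}]'

```text
time_s: 36.9
position: [0.4217, -0.0008, 0.0567]
tool_rot: [[0.998, -0.071, -0.0], [-0.071, -0.998, 0.0], [-0.0, -0.0, -1.0]]
ft_force: [0.2, 0.7, -1.2]
grip_width: 0.0163
```

Call:
step_arm --steps '[{"xyz": [0, 0, 0.06], "turn": [0, 0, 0], "gripper": -1}, {"xyz": [0, 0, 0.06], "turn": [0, 0, 0], "gripper": -1}, {"xyz": [0, 0, 0.06], "turn": [0, 0, 0], "gripper": -1}, {"xyz": [0, 0, 0.05], "turn": [0, 0, 0], "gripper": -1}, {"xyz": [0, 0, 0.02], "turn": [0, 0, 0], "gripper": -1}, {"xyz": [0, 0, 0], "turn": [0, 0, 0], "gripper": -1}, {"xyz": [0, 0, 0], "turn": [0, 0, 0], "gripper": -1}]'

```text
time_s: 37.48
position: [0.4216, -0.0005, 0.0468]
tool_rot: [[0.998, -0.07, 0.0], [-0.07, -0.998, -0.0], [0.0, 0.0, -1.0]]
ft_force: [-0.2, 0.0, -1.3]
grip_width: 0.0165
```

Call:
step_arm --steps '[{"xyz": [0, 0, 0], "turn": [0, 0, 0], "gripper": -0.4}, {"xyz": [0, 0, 0], "turn": [0, 0, 0], "gripper": -0.2}, {"xyz": [0, 0, 0], "turn": [0, 0, 0], "gripper": 0}, {"xyz": [0, 0, 0], "turn": [0, 0, 0], "gripper": 0.2}, {"xyz": [0, 0, 0], "turn": [0, 0, 0], "gripper": 0.2}, {"xyz": [0, 0, 0], "turn": [0, 0, 0], "gripper": 0.2}, {"xyz": [0, 0, -0.2], "turn": [0, 0, 0], "gripper": 0.2}, {"xyz": [0, 0, -0.5], "turn": [0, 0, 0], "gripper": 0.2}, {"xyz": [0, 0, -1], "turn": [0, 0, 0], "gripper": 0.2}, {"xyz": [0, 0, -1], "turn": [0, 0, 0], "gripper": 0.2}, {"xyz": [0, 0, -1], "turn": [0, 0, 0], "gripper": 0.2}, {"xyz": [0, 0, -1], "turn": [0, 0, 0], "gripper": 0.2}, {"xyz": [0, 0, -0.6], "turn": [0, 0, 0], "gripper": 0.2}, {"xyz": [0, 0, 0], "turn": [0, 0, 0], "gripper": 0.2}]'

```text
time_s: 38.65
position: [0.4229, -0.0008, 0.2642]
tool_rot: [[0.998, -0.069, 0.01], [-0.069, -0.998, -0.003], [0.01, 0.002, -1.0]]
ft_force: [0.4, 0.4, 0.4]
grip_width: 0.0514
```

```bash
python3 - <<'E'
from h import *
s=env.observe(); print(s['position'],s['ft_force'],s['grip_width'])
ci,im,d=grab('wrist'); P=cloud(ci,d); 
m=((P[...,2]>.05)&(P[...,2]<.062)&(abs(P[...,0]-.42)<.04)).astype(np.uint8)
k,l,st,c=cv2.connectedComponentsWithStats(m); i=1+np.argmax(st[1:,4]); q=P[l==i]
r=cv2.minAreaRect(q[:,:2].astype(np.float32)*1000); print(r)
for y in np.arange(-.12,.02,.02):
    t=q[abs(q[:,1]-y)<.01]; print(round(y,2),np.median(t,0).round(4) if len(t) else '')
ci,im,d=grab('top'); dishes(ci,im,d,.088); P=cloud(ci,d); save('t9.png',cv2.resize(im[130:350,200:490],None,fx=2.7,fy=2.7))
m=np.zeros((480,640),bool); m[165:195,345:435]=True; m&=(im.max(2)<60)&(P[...,2]>.27); q=P[m]; print('bar',len(q),np.median(q,0),np.percentile(q,[1,99],axis=0))
E
```

```text
[ 0.42287159 -0.00076662  0.26416496] [0.36414469 0.36957515 0.35057251] 0.051350341973176596
((417.0746765136719, -49.98766326904297), (149.9700469970703, 18.008617401123047), 86.137939453125)
-0.12 [ 0.4124 -0.1173  0.0552]
-0.1 [ 0.4135 -0.0999  0.0554]
-0.08 [ 0.4148 -0.08    0.0553]
-0.06 [ 0.4163 -0.0596  0.0554]
-0.04 [ 0.4176 -0.04    0.0554]
-0.02 [ 0.4192 -0.0196  0.0554]
0.0 [4.208e-01 1.000e-04 5.540e-02]
green [338 207  30  31 705] circle [ 619.4 -157.9] 36.7 rect [ 619.2 -157.3] [69.6 71.8]
blue [387 206  30  30 689] circle [ 624.  -275.4] 36.1 rect [ 623.2 -275.8] [69.5 70.6]
bar 427 [ 0.67982538 -0.21563119  0.30536498] [[ 0.6728923  -0.28054668  0.28620604]
 [ 0.69553342 -0.14850508  0.31063415]]
```

View pics/t9.png

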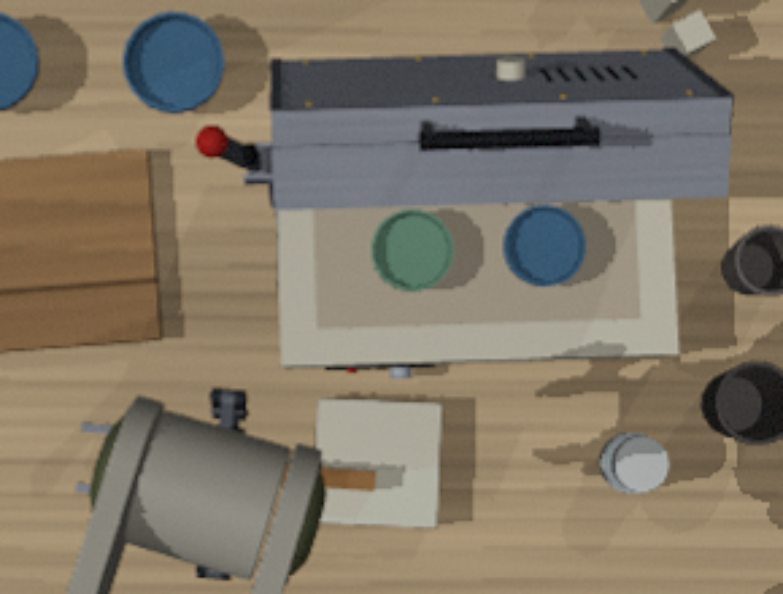

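Fork level on the brick and released; both dishes are well inside. Next: turn to the lid's bar direction, rise, and tilt the tool 30° to meet the bar.

Call:
step_arm --steps '[{"xyz": [0, 0, -0.5], "turn": [0, 0, -0.65], "gripper": 0.1}, {"xyz": [0, 0, -1], "turn": [0, 0, -0.65], "gripper": 0.1}, {"xyz": [0, 0, -1], "turn": [0, 0, 0], "gripper": 0.1}, {"xyz": [0, 0, 0], "turn": [0, 1, 0], "gripper": 0.1}, {"xyz": [0, 0, 0], "turn": [0, 1, 0], "gripper": 0.1}, {"xyz": [0, 0, 0], "turn": [0, 1, 0], "gripper": 0.1}, {"xyz": [0, 0, 0], "turn": [0, 1, 0], "gripper": 0.1}, {"xyz": [0, 0, 0], "turn": [0, 1, 0], "gripper": 0.1}, {"xyz": [0, 0, 0], "turn": [0, 1, 0], "gripper": 0.1}, {"xyz": [0, 0, 0], "turn": [0, 0.55, 0], "gripper": 0.1}, {"xyz": [0, 0, 0], "turn": [0, 0, 0], "gripper": 0.1}, {"xyz": [0, 0, 0], "turn": [0, 0, 0], "gripper": 0.1}]'

```text
time_s: 39.75
position: [0.4212, -0.0005, 0.3577]
tool_rot: [[0.867, 0.034, 0.497], [0.029, -0.999, 0.017], [0.498, -0.001, -0.867]]
ft_force: [0.4, 0.6, -0.6]
grip_width: 0.0474
```

```bash
cat >> h.py <<'E'
def to(p,s=None):
    s=s or env.observe(); v=(np.array(p)-s['position'])@np.array(s['tool_rot'])/.04
    print('from',np.round(s['position'],4),'units in tool axes',v.round(2)); return v
E
python3 - <<'E'
from h import *
s=env.observe(); print(np.array(s['tool_rot']).round(3),s['q'].round(1)); to((.64,-.2156,.369))
E
```

```text
[[ 0.867  0.034  0.497]
 [ 0.029 -0.999  0.017]
 [ 0.498 -0.001 -0.867]] [-23.7  -7.9  97.   13.9  64.2 -28.7]
from [ 0.4212 -0.0005  0.3577] units in tool axes [4.73 5.56 2.38]
```

Call:
step_arm --steps '[{"xyz": [0.34, 0.4, 0.17], "turn": [0, 0, 0], "gripper": 0.1}, {"xyz": [0.34, 0.4, 0.17], "turn": [0, 0, 0], "gripper": 0.1}, {"xyz": [0.34, 0.4, 0.17], "turn": [0, 0, 0], "gripper": 0.1}, {"xyz": [0.34, 0.4, 0.17], "turn": [0, 0, 0], "gripper": 0.1}, {"xyz": [0.34, 0.4, 0.17], "turn": [0, 0, 0], "gripper": 0.1}, {"xyz": [0.34, 0.4, 0.17], "turn": [0, 0, 0], "gripper": 0.1}, {"xyz": [0.34, 0.4, 0.17], "turn": [0, 0, 0], "gripper": 0.1}, {"xyz": [0.34, 0.4, 0.17], "turn": [0, 0, 0], "gripper": 0.1}, {"xyz": [0.34, 0.4, 0.17], "turn": [0, 0, 0], "gripper": 0.1}, {"xyz": [0.34, 0.4, 0.17], "turn": [0, 0, 0], "gripper": 0.1}, {"xyz": [0.34, 0.4, 0.17], "turn": [0, 0, 0], "gripper": 0.1}, {"xyz": [0.34, 0.4, 0.17], "turn": [0, 0, 0], "gripper": 0.1}, {"xyz": [0.34, 0.4, 0.17], "turn": [0, 0, 0], "gripper": 0.1}, {"xyz": [0.34, 0.4, 0.17], "turn": [0, 0, 0], "gripper": 0.1}, {"xyz": [0, 0, 0], "turn": [0, 0, 0], "gripper": 0.1}]'

```text
time_s: 41.0
position: [0.6438, -0.2196, 0.3689]
tool_rot: [[0.867, 0.033, 0.497], [0.028, -0.999, 0.018], [0.497, -0.002, -0.868]]
ft_force: [0.8, -0.7, -0.3]
grip_width: 0.0471
```

```bash
python3 - <<'E'
from h import *
s,ci,im,d,P,T=forktool(); print(s['position'],s['q'].round(1),s['ft_force']); save('w9.png',im)
# bar: dark pixels in tool frame ahead, distinct from lid face
m=(im.max(2)<75)&(abs(T[...,0])<.06)&(abs(T[...,1])<.09)&(T[...,2]>.04)&(T[...,2]<.13)
q=T[m]; print(len(q)); print(np.percentile(q,[2,25,50,75,98],axis=0).round(4)) if len(q) else 0
for y in(-.06,-.03,0,.03):
    t=T[m&(abs(T[...,1]-y)<.01)]
    if len(t)>20: print(y,len(t),np.percentile(t[:,0],[3,97]).round(4),np.percentile(t[:,2],[3,50,97]).round(4))
E
```

```text
[ 0.64378856 -0.21963746  0.36888077] [-35.   21.5  60.6  18.1  74.1 -38.1] [ 0.84523386 -0.68444851 -0.2554469 ]
5956
[[-0.01   -0.0703  0.0707]
 [-0.0069 -0.0443  0.0717]
 [-0.0036 -0.0137  0.0725]
 [-0.0006  0.0216  0.0736]
 [ 0.0026  0.0584  0.0761]]
-0.06 1058 [-0.0095  0.0019] [0.0707 0.0724 0.0754]
-0.03 971 [-0.0098  0.0025] [0.0707 0.0724 0.0757]
0 854 [-0.0097  0.0026] [0.0709 0.0724 0.0757]
0.03 770 [-0.01    0.0028] [0.0709 0.0725 0.0758]
```

View pics/w9.png

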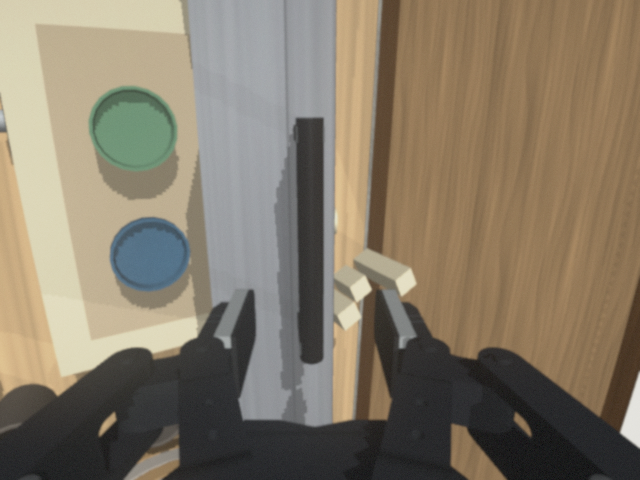

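The wrist view shows the bar parallel to the jaws, centred 3.6 mm to the left, with its axis 78 mm ahead. Advance and grip.

Call:
step_arm --steps '[{"xyz": [-0.09, -0.1, 0.3], "turn": [0, 0, 0], "gripper": 0.1}, {"xyz": [0, 0, 0.4], "turn": [0, 0, 0], "gripper": 0.1}, {"xyz": [0, 0, 0.4], "turn": [0, 0, 0], "gripper": 0.1}, {"xyz": [0, 0, 0.4], "turn": [0, 0, 0], "gripper": 0.1}, {"xyz": [0, 0, 0.3], "turn": [0, 0, 0], "gripper": 0.1}, {"xyz": [0, 0, 0.12], "turn": [0, 0, 0], "gripper": 0.1}, {"xyz": [0, 0, 0], "turn": [0, 0, 0], "gripper": 0.1}, {"xyz": [0, 0, 0], "turn": [0, 0, 0], "gripper": -0.3}, {"xyz": [0, 0, 0], "turn": [0, 0, 0], "gripper": -0.5}, {"xyz": [0, 0, 0], "turn": [0, 0, 0], "gripper": -0.6}, {"xyz": [0, 0, 0], "turn": [0, 0, 0], "gripper": -1}, {"xyz": [0, 0, 0], "turn": [0, 0, 0], "gripper": -1}, {"xyz": [0, 0, 0], "turn": [0, 0, 0], "gripper": -1}, {"xyz": [0, 0, 0], "turn": [0, 0, 0], "gripper": -1}]' --squeeze 30

```text
time_s: 42.22
position: [0.6769, -0.212, 0.3047]
tool_rot: [[0.864, 0.034, 0.502], [0.03, -0.999, 0.016], [0.502, 0.001, -0.865]]
ft_force: [-1.8, -0.4, 6.2]
grip_width: 0.0129
```

```bash
cat > arc.py <<'E'
from h import *
# bar circle about hinge (.723,z.06), kiln yaw 2deg; prints per-row tool-axis shifts
s=env.observe(); p=np.array(s['position']); R=np.array(s['tool_rot'])
print(p.round(4),s['ft_force'].round(1),s['grip_width'],s['q'].round(1))
k=np.array([np.cos(.035),np.sin(.035),0]); H=np.array([.723,-.2126,.06])
f=-(p-H)@k; h=p[2]-.06; rho=np.hypot(f,h); a=np.arctan2(h,f); print('radius',rho.round(4),'lid angle',a-.262)
import sys
n=int(sys.argv[1]); da=float(sys.argv[2]); prev=p.copy(); fb=f;hb=h
for i in range(n):
    a-=da; f2,h2=rho*np.cos(a),rho*np.sin(a); st=-(f2-fb)*k+np.array([0,0,h2-hb]); fb,hb=f2,h2
    print(i,round(a-.262,3),(st@R/.04).round(3))
E
python3 arc.py 18 0.06
```

```text
[ 0.6769 -0.212   0.3047] [-1.8 -0.4  6.2] 0.012909035450158974 [-32.5  25.9  63.9  18.1  65.6 -38.4]
radius 0.249 lid angle 1.1227319776868807
0 1.063 [-0.356  0.    -0.114]
1 1.003 [-0.362  0.    -0.092]
2 0.943 [-0.367  0.    -0.071]
3 0.883 [-0.37   0.    -0.048]
4 0.823 [-0.372  0.    -0.026]
5 0.763 [-0.373  0.    -0.004]
6 0.703 [-0.373  0.     0.019]
7 0.643 [-0.371  0.     0.041]
8 0.583 [-0.368 -0.     0.063]
9 0.523 [-0.364 -0.     0.085]
10 0.463 [-0.358 -0.     0.107]
11 0.403 [-0.351 -0.     0.128]
12 0.343 [-0.342 -0.     0.149]
13 0.283 [-0.333 -0.     0.169]
14 0.223 [-0.322 -0.     0.189]
15 0.163 [-0.31  -0.     0.208]
16 0.103 [-0.297 -0.     0.226]
17 0.043 [-0.283 -0.     0.243]
```

Call:
step_arm --steps '[{"xyz": [-0.17, 0, -0.06], "turn": [0, 0, 0], "gripper": -1}, {"xyz": [-0.17, 0, -0.055], "turn": [0, 0, 0], "gripper": -1}, {"xyz": [-0.353, 0, -0.09], "turn": [0, 0, 0], "gripper": -1}, {"xyz": [-0.358, 0, -0.07], "turn": [0, 0, 0], "gripper": -1}, {"xyz": [-0.361, 0, -0.048], "turn": [0, 0, 0], "gripper": -1}, {"xyz": [0, 0, 0], "turn": [0, 0, 0], "gripper": -1}]'

```text
time_s: 42.72
position: [0.6198, -0.2142, 0.2874]
tool_rot: [[0.865, 0.033, 0.501], [0.03, -0.999, 0.015], [0.502, 0.002, -0.865]]
ft_force: [-10.8, -0.4, 9.2]
grip_width: 0.0126
```

```bash
python3 arc.py 1 0.06; python3 - <<'E'
from h import *
s=env.observe(); ci,im,d=grab('top'); P=cloud(ci,d); dishes(ci,im,d,.088)
s,ci,im,d,P,T=forktool()
m=(im.max(2)<75)&(abs(T[...,0])<.03)&(T[...,1]<-.02)&(T[...,1]>-.07)&(T[...,2]>-.03)&(T[...,2]<.03); t=T[m]; print('bar in tool',len(t),np.median(t,0).round(4))
E
```

```text
[ 0.6198 -0.2142  0.2874] [-10.8  -0.4   9.2] 0.012594483256573393 [-36.   21.2  74.5  20.5  61.3 -44.1]
radius 0.2497 lid angle 0.8828441388731172
0 0.823 [-0.374  0.    -0.026]
green [339 227  28  11 219] circle [ 605.3 -157.9] 32.5 rect [ 595.6 -158. ] [24.1 64.9]
blue [415 226   1   1   1] circle [ 611.3 -308.3] 0.0 rect [ 611.3 -308.3] [0. 0.]
bar in tool 5618 [-0.0015 -0.0449  0.0001]
```

Call:
step_arm --steps '[{"xyz": [-0.18, 0, -0.013], "turn": [0, 0, 0], "gripper": -1}, {"xyz": [-0.18, 0, -0.013], "turn": [0, 0, 0], "gripper": -1}, {"xyz": [-0.364, 0, -0.004], "turn": [0, 0, 0], "gripper": -1}, {"xyz": [-0.364, 0, 0.018], "turn": [0, 0, 0], "gripper": -1}, {"xyz": [-0.362, 0, 0.04], "turn": [0, 0, 0], "gripper": -1}, {"xyz": [-0.36, 0, 0.062], "turn": [0, 0, 0], "gripper": -1}, {"xyz": [-0.356, 0, 0.083], "turn": [0, 0, 0], "gripper": -1}, {"xyz": [-0.35, 0, 0.105], "turn": [0, 0, 0], "gripper": -1}, {"xyz": [-0.343, 0, 0.125], "turn": [0, 0, 0], "gripper": -1}, {"xyz": [-0.334, 0, 0.146], "turn": [0, 0, 0], "gripper": -1}, {"xyz": [-0.325, 0, 0.165], "turn": [0, 0, 0], "gripper": -1}, {"xyz": [-0.16, 0, 0.092], "turn": [0, 0, 0], "gripper": -1}, {"xyz": [-0.16, 0, 0.092], "turn": [0, 0, 0], "gripper": -1}, {"xyz": [0, 0, 0], "turn": [0, 0, 0], "gripper": -1}]'

```text
time_s: 43.98
position: [0.506, -0.2183, 0.1774]
tool_rot: [[0.866, 0.033, 0.499], [0.029, -0.999, 0.016], [0.499, 0.0, -0.866]]
ft_force: [0.7, -7.0, -6.0]
grip_width: 0.0123
```

```bash
python3 arc.py 6 0.04; python3 - <<'E'
from h import *
s,ci,im,d,P,T=forktool(); 
m=(im.max(2)<75)&(abs(T[...,0])<.03)&(T[...,1]<-.02)&(T[...,1]>-.07)&(T[...,2]>-.03)&(T[...,2]<.03); t=T[m]; print('bar in tool',len(t),np.median(t,0).round(4),np.median(P[m],0))
E
```

```text
[ 0.506  -0.2183  0.1774] [ 0.7 -7.  -6. ] 0.012257634476169017 [-45.1  18.4  99.7  31.1  44.9 -66.1]
radius 0.2468 lid angle 0.2337507535445904
0 0.194 [-0.207  0.     0.134]
1 0.154 [-0.202  0.     0.142]
2 0.114 [-0.196  0.     0.15 ]
3 0.074 [-0.19   0.     0.157]
4 0.034 [-0.184  0.     0.165]
5 -0.006 [-0.177  0.     0.172]
bar in tool 5651 [-0.0018 -0.0438 -0.0024] [ 0.50128585 -0.17458635  0.17893345]
```

Call:
step_arm --steps '[{"xyz": [-0.1, 0, 0.067], "turn": [0, 0, 0], "gripper": -1}, {"xyz": [-0.15, 0, 0.1], "turn": [0, 0, 0], "gripper": -1}, {"xyz": [-0.2, 0, 0.142], "turn": [0, 0, 0], "gripper": -1}, {"xyz": [-0.195, 0, 0.15], "turn": [0, 0, 0], "gripper": -1}, {"xyz": [-0.14, 0, 0.115], "turn": [0, 0, 0], "gripper": -1}, {"xyz": [-0.09, 0, 0.08], "turn": [0, 0, 0], "gripper": -1}, {"xyz": [0, 0, 0], "turn": [0, 0, 0], "gripper": -1}, {"xyz": [0, 0, 0], "turn": [0, 0, 0], "gripper": -1}]'

```text
time_s: 44.7
position: [0.4893, -0.2189, 0.1373]
tool_rot: [[0.866, 0.033, 0.499], [0.029, -0.999, 0.016], [0.5, 0.001, -0.866]]
ft_force: [3.8, -7.2, -7.5]
grip_width: 0.0128
```

```bash
python3 arc.py 3 0.02; python3 - <<'E'
from h import *
s,ci,im,d,P,T=forktool(); 
m=(im.max(2)<75)&(abs(T[...,0])<.03)&(T[...,1]<-.02)&(T[...,1]>-.07)&(T[...,2]>-.03)&(T[...,2]<.03); t=T[m]; print('bar in tool',len(t),np.median(t,0).round(4),np.median(P[m],0))
ci,im,d=grab('top'); P=cloud(ci,d)
for v in(175,190,205,220,235): print(v,P[v,[330,400]].round(4).tolist())
E
```

```text
[ 0.4893 -0.2189  0.1373] [ 3.8 -7.2 -7.5] 0.012826828135984361 [-46.8  20.8 104.9  36.3  39.4 -74.2]
radius 0.2463 lid angle 0.057367715396825836
0 0.037 [-0.091 -0.     0.083]
1 0.017 [-0.089 -0.     0.085]
2 -0.003 [-0.088 -0.     0.086]
bar in tool 5509 [-0.0018 -0.0434 -0.0026] [ 0.48442076 -0.17557873  0.13906516]
175 [[0.7512, -0.1064, -0.0012], [0.7243, -0.2641, 0.1434]]
190 [[0.6876, -0.1015, 0.1427], [0.6885, -0.2634, 0.1464]]
205 [[0.6523, -0.1016, 0.1449], [0.6541, -0.2638, 0.1423]]
220 [[0.617, -0.1016, 0.1492], [0.618, -0.2621, 0.1518]]
235 [[0.5825, -0.1018, 0.1485], [0.5838, -0.2625, 0.1481]]
```

Call:
step_arm --steps '[{"xyz": [-0.09, 0, 0.083], "turn": [0, 0, 0], "gripper": -1}, {"xyz": [-0.09, 0, 0.085], "turn": [0, 0, 0], "gripper": -1}, {"xyz": [-0.06, 0, 0.06], "turn": [0, 0, 0], "gripper": -1}, {"xyz": [0, 0, 0], "turn": [0, 0, 0], "gripper": -1}, {"xyz": [0, 0, 0], "turn": [0, 0, 0], "gripper": -1}]'

```text
time_s: 45.22
position: [0.4861, -0.219, 0.1256]
tool_rot: [[0.865, 0.034, 0.501], [0.03, -0.999, 0.016], [0.502, 0.001, -0.865]]
ft_force: [4.5, -4.5, 1.2]
grip_width: 0.0127
```

```bash
cat > lid.py <<'E'
from h import *
s=env.observe(); print(s['position'].round(4),s['ft_force'].round(1))
ci,im,d=grab('top'); P=cloud(ci,d)
q=P[(P[...,0]>.54)&(P[...,0]<.70)&(P[...,1]>-.37)&(P[...,1]<-.06)&(P[...,2]>.12)&(P[...,2]<.17)]
for _ in range(5):
    A=np.c_[q[:,:2]-[.623,-.2165],np.ones(len(q))]; c=np.linalg.lstsq(A,q[:,2],rcond=None)[0]; r=q[:,2]-A@c; q=q[abs(r)<.006]
print('lid plane: slope x',-c[0],'y',c[1],'height at centre',c[2],len(q))
E
python3 lid.py
```

```text
[ 0.4861 -0.219   0.1256] [ 4.5 -4.5  1.2]
lid plane: slope x -0.00035244616718829844 y -0.001618941906172594 height at centre 0.1413045661545731 8823
```

The lid plane is level at 141 mm, which is shut. Press 2 mm more to confirm the stop, then release and back off.

Call:
step_arm --steps '[{"xyz": [-0.03, 0, 0.04], "turn": [0, 0, 0], "gripper": -1}, {"xyz": [-0.02, 0, 0.02], "turn": [0, 0, 0], "gripper": -1}, {"xyz": [0, 0, 0], "turn": [0, 0, 0], "gripper": -1}, {"xyz": [0, 0, 0], "turn": [0, 0, 0], "gripper": -1}]'

```text
time_s: 45.6
position: [0.4862, -0.219, 0.1253]
tool_rot: [[0.862, 0.034, 0.505], [0.031, -0.999, 0.014], [0.505, 0.003, -0.863]]
ft_force: [-8.4, 1.6, 31.7]
grip_width: 0.0127
```

```bash
python3 lid.py
```

```text
[ 0.4862 -0.219   0.1253] [-8.4  1.6 31.7]
lid plane: slope x -0.0006392588172137642 y -0.0011408111339314408 height at centre 0.1413313906708286 8863
```

The 32 N reaction without motion confirms the lid is against its stop. Unload, open slightly and withdraw.

Call:
step_arm --steps '[{"xyz": [0.05, 0, -0.06], "turn": [0, 0, 0], "gripper": -1}, {"xyz": [0, 0, 0], "turn": [0, 0, 0], "gripper": -0.5}, {"xyz": [0, 0, 0], "turn": [0, 0, 0], "gripper": -0.3}, {"xyz": [0, 0, 0], "turn": [0, 0, 0], "gripper": -0.3}, {"xyz": [0, 0, 0], "turn": [0, 0, 0], "gripper": -0.3}, {"xyz": [0, 0, -0.3], "turn": [0, 0, 0], "gripper": -0.3}, {"xyz": [0, 0, -0.6], "turn": [0, 0, 0], "gripper": -0.3}, {"xyz": [0, 0, -1], "turn": [0, 0, 0], "gripper": -0.3}, {"xyz": [0, 0, -1], "turn": [0, 0, 0], "gripper": -0.3}, {"xyz": [0, 0, -1], "turn": [0, 0, 0], "gripper": -0.3}, {"xyz": [0, 0, -1], "turn": [0, 0, 0], "gripper": -0.3}, {"xyz": [0, 0, 0], "turn": [0, -1, 0], "gripper": -1}, {"xyz": [0, 0, 0], "turn": [0, -1, 0], "gripper": -1}, {"xyz": [0, 0, 0], "turn": [0, -1, 0], "gripper": -1}, {"xyz": [0, 0, 0], "turn": [0, -1, 0], "gripper": -1}, {"xyz": [0, 0, 0], "turn": [0, -1, 0], "gripper": -1}, {"xyz": [0, 0, 0], "turn": [0, -1, 0], "gripper": -1}, {"xyz": [0, 0, 0], "turn": [0, -0.55, 0], "gripper": -1}, {"xyz": [0, 0, 0], "turn": [0, 0, 0], "gripper": -1}]'

```text
time_s: 47.23
position: [0.3883, -0.2214, 0.2944]
tool_rot: [[0.999, 0.036, -0.003], [0.036, -0.999, 0.001], [-0.003, -0.001, -1.0]]
ft_force: [-0.2, 0.4, -0.5]
grip_width: 0.0001
```

```bash
python3 lid.py; python3 - <<'E'
from h import *
s=env.observe(); print(s['q'].round(1),np.array(s['tool_rot']).round(3))
ci,im,d=grab('top'); P=cloud(ci,d); hsv=cv2.cvtColor(im,cv2.COLOR_RGB2HSV)
m=np.zeros((480,640),np.uint8); m[150:230,240:340]=cv2.inRange(hsv,np.array((0,150,60)),np.array((8,255,255)))[150:230,240:340]
k,l,st,c=cv2.connectedComponentsWithStats(m); i=1+np.argmax(st[1:,4]); print('knob',st[i],np.median(P[l==i],0),np.nanmax(P[l==i][:,2]))
E
```

```text
[ 0.3883 -0.2214  0.2944] [-0.2  0.4 -0.5]
lid plane: slope x 0.0019224879325098923 y -0.0017843349420948451 height at centre 0.1416545177992804 8865
[-45.    9.5  84.5   0.   86.1 -47. ] [[ 0.999  0.036 -0.   ]
 [ 0.036 -0.999  0.002]
 [-0.    -0.002 -1.   ]]
knob [273 177  12  11  93] [0.68206948 0.01194188 0.26821561] 0.27745154729302457
```

The lid stays shut. Next, push the clamp knob with closed fingers from its outer (+y) side: first over the top, then press it down.

Call:
step_arm --steps '[{"xyz": [0, 0, -0.75], "turn": [0, 0, 0], "gripper": -1}, {"xyz": [0, 0, -1], "turn": [0, 0, 0], "gripper": -1}, {"xyz": [0.48, -0.43, 0], "turn": [0, 0, 0], "gripper": -1}, {"xyz": [0.48, -0.43, 0], "turn": [0, 0, 0], "gripper": -1}, {"xyz": [0.48, -0.43, 0], "turn": [0, 0, 0], "gripper": -1}, {"xyz": [0.48, -0.43, 0], "turn": [0, 0, 0], "gripper": -1}, {"xyz": [0.48, -0.43, 0], "turn": [0, 0, 0], "gripper": -1}, {"xyz": [0.48, -0.43, 0], "turn": [0, 0, 0], "gripper": -1}, {"xyz": [0.48, -0.43, 0], "turn": [0, 0, 0], "gripper": -1}, {"xyz": [0.48, -0.43, 0], "turn": [0, 0, 0], "gripper": -1}, {"xyz": [0.48, -0.43, 0], "turn": [0, 0, 0], "gripper": -1}, {"xyz": [0.48, -0.43, 0], "turn": [0, 0, 0], "gripper": -1}, {"xyz": [0.48, -0.43, 0], "turn": [0, 0, 0], "gripper": -1}, {"xyz": [0.48, -0.43, 0], "turn": [0, 0, 0], "gripper": -1}, {"xyz": [0.48, -0.43, 0], "turn": [0, 0, 0], "gripper": -1}, {"xyz": [0.48, -0.43, 0], "turn": [0, 0, 0], "gripper": -1}, {"xyz": [0.48, -0.43, 0], "turn": [0, 0, 0], "gripper": -1}, {"xyz": [0.48, -0.43, 0], "turn": [0, 0, 0], "gripper": -1}, {"xyz": [0, 0, 0], "turn": [0, 0, 0], "gripper": -1}]'

```text
time_s: 48.92
position: [0.6869, 0.066, 0.363]
tool_rot: [[0.999, 0.037, -0.002], [0.037, -0.999, 0.002], [-0.001, -0.002, -1.0]]
ft_force: [-0.5, 0.2, -1.0]
grip_width: -0.0002
```

```bash
python3 - <<'E'
from h import *
s=env.observe(); print(s['q'].round(1),np.array(s['tool_rot']).round(3)); to((.684,.068,.264))
E
```

```text
[-4.300e+00  3.610e+01  3.160e+01  1.000e-01  1.124e+02 -6.400e+00] [[ 0.999  0.037 -0.002]
 [ 0.037 -0.999  0.002]
 [-0.001 -0.002 -1.   ]]
from [0.6869 0.066  0.363 ] units in tool axes [-0.07 -0.05  2.48]
```

Call:
step_arm --steps '[{"xyz": [-0.07, -0.05, 0.5], "turn": [0, 0, 0], "gripper": -1}, {"xyz": [0, 0, 0.8], "turn": [0, 0, 0], "gripper": -1}, {"xyz": [0, 0, 0.8], "turn": [0, 0, 0], "gripper": -1}, {"xyz": [0, 0, 0.38], "turn": [0, 0, 0], "gripper": -1}, {"xyz": [0, 0, 0], "turn": [0, 0, 0], "gripper": -1}, {"xyz": [0, 0.2, 0], "turn": [0, 0, 0], "gripper": -1}, {"xyz": [0, 0.2, 0], "turn": [0, 0, 0], "gripper": -1}, {"xyz": [0, 0.2, 0], "turn": [0, 0, 0], "gripper": -1}, {"xyz": [0, 0.2, 0], "turn": [0, 0, 0], "gripper": -1}, {"xyz": [0, 0.2, 0], "turn": [0, 0, 0], "gripper": -1}, {"xyz": [0, 0.2, 0], "turn": [0, 0, 0], "gripper": -1}, {"xyz": [0, 0.2, 0], "turn": [0, 0, 0], "gripper": -1}, {"xyz": [0, 0.2, 0], "turn": [0, 0, 0], "gripper": -1}, {"xyz": [0, 0, 0], "turn": [0, 0, 0], "gripper": -1}]'

```text
time_s: 50.08
position: [0.6846, -0.0002, 0.2658]
tool_rot: [[0.999, 0.033, -0.0], [0.033, -0.999, -0.001], [-0.0, 0.001, -1.0]]
ft_force: [-0.2, -0.5, 0.2]
grip_width: -0.0004
```

Call:
step_arm --steps '[{"xyz": [0, 0.2, 0.01], "turn": [0, 0, 0], "gripper": -1}, {"xyz": [0, 0.2, 0.01], "turn": [0, 0, 0], "gripper": -1}, {"xyz": [0, 0.2, 0.01], "turn": [0, 0, 0], "gripper": -1}, {"xyz": [0, 0.2, 0.02], "turn": [0, 0, 0], "gripper": -1}, {"xyz": [0, 0.2, 0.04], "turn": [0, 0, 0], "gripper": -1}, {"xyz": [0, 0.2, 0.06], "turn": [0, 0, 0], "gripper": -1}, {"xyz": [0, 0.2, 0.07], "turn": [0, 0, 0], "gripper": -1}, {"xyz": [0, 0.2, 0.09], "turn": [0, 0, 0], "gripper": -1}, {"xyz": [0, 0.2, 0.1], "turn": [0, 0, 0], "gripper": -1}, {"xyz": [0, 0.2, 0.1], "turn": [0, 0, 0], "gripper": -1}, {"xyz": [0, 0.15, 0.1], "turn": [0, 0, 0], "gripper": -1}, {"xyz": [0, 0, 0], "turn": [0, 0, 0], "gripper": -1}]'

```text
time_s: 51.08
position: [0.6874, -0.0859, 0.2404]
tool_rot: [[0.999, 0.033, -0.001], [0.033, -0.999, -0.001], [-0.001, 0.001, -1.0]]
ft_force: [0.2, 0.3, -0.9]
grip_width: -0.0004
```

```bash
python3 - <<'E'
from h import *
ci,im,d=grab('scene'); save('s2.png',cv2.resize(im[100:400,150:480],None,fx=2,fy=2))
P=cloud(ci,d); hsv=cv2.cvtColor(im,cv2.COLOR_RGB2HSV); m=(cv2.inRange(hsv,np.array((0,150,60)),np.array((8,255,255)))>0)&(P[...,2]>.12)&(abs(P[...,0]-.68)<.08)
print('knob',m.sum(),np.median(P[m],0)); print(env.observe()['position'],env.observe()['ft_force'])
E
```

```text
knob 85 [ 0.69503319 -0.10997337  0.22762887]
[ 0.68752303 -0.08544389  0.24125963] [ 0.57301284 -0.01298811 -0.19565249]
```

View pics/s2.png

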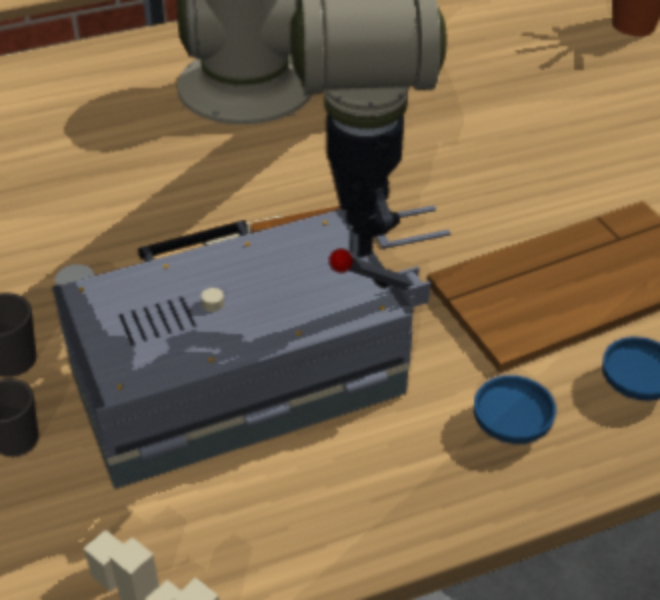

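The lid is shut and the clamp arm is now over it, with the knob at about (0.687, -0.11, 0.22). Lift, move above the knob and press down.

Call:
step_arm --steps '[{"xyz": [0, -0.05, -0.3], "turn": [0, 0, 0], "gripper": -1}, {"xyz": [0, 0, -0.5], "turn": [0, 0, 0], "gripper": -1}, {"xyz": [0, 0.4, 0], "turn": [0, 0, 0], "gripper": -1}, {"xyz": [0, 0.45, 0], "turn": [0, 0, 0], "gripper": -1}, {"xyz": [0, 0, 0.2], "turn": [0, 0, 0], "gripper": -1}, {"xyz": [0, 0, 0.2], "turn": [0, 0, 0], "gripper": -1}, {"xyz": [0, 0.05, 0.2], "turn": [0, 0, 0], "gripper": -1}, {"xyz": [0, 0.05, 0.2], "turn": [0, 0, 0], "gripper": -1}, {"xyz": [0, 0.05, 0.2], "turn": [0, 0, 0], "gripper": -1}, {"xyz": [0, 0.05, 0.2], "turn": [0, 0, 0], "gripper": -1}, {"xyz": [0, 0.05, 0.2], "turn": [0, 0, 0], "gripper": -1}, {"xyz": [0, 0.05, 0.2], "turn": [0, 0, 0], "gripper": -1}, {"xyz": [0, 0.05, 0.2], "turn": [0, 0, 0], "gripper": -1}, {"xyz": [0, 0.05, 0.2], "turn": [0, 0, 0], "gripper": -1}, {"xyz": [0, 0, 0.1], "turn": [0, 0, 0], "gripper": -1}, {"xyz": [0, 0, 0], "turn": [0, 0, 0], "gripper": -1}]'

```text
time_s: 52.47
position: [0.6888, -0.1321, 0.188]
tool_rot: [[0.999, 0.034, -0.002], [0.034, -0.999, 0.001], [-0.002, -0.001, -1.0]]
ft_force: [0.6, -0.8, -0.3]
grip_width: 0.0
```

Call:
step_arm --steps '[{"xyz": [0, 0, 0.05], "turn": [0, 0, 0], "gripper": -1}, {"xyz": [0, 0, 0.05], "turn": [0, 0, 0], "gripper": -1}, {"xyz": [0, 0, 0], "turn": [0, 0, 0], "gripper": -1}]'

```text
time_s: 52.72
position: [0.6892, -0.1321, 0.1855]
tool_rot: [[0.999, 0.034, 0.0], [0.034, -0.999, -0.0], [0.0, 0.0, -1.0]]
ft_force: [0.3, 1.2, 0.1]
grip_width: 0.0001
```

Call:
step_arm --steps '[{"xyz": [0, 0, 0.04], "turn": [0, 0, 0], "gripper": -1}, {"xyz": [0, 0, 0], "turn": [0, 0, 0], "gripper": -1}]'

```text
time_s: 52.88
position: [0.6892, -0.1322, 0.1844]
tool_rot: [[0.999, 0.034, 0.001], [0.034, -0.999, -0.0], [0.001, 0.0, -1.0]]
ft_force: [-0.1, 0.1, 1.8]
grip_width: 0.0002
```

Call:
step_arm --steps '[{"xyz": [0, 0, 0.03], "turn": [0, 0, 0], "gripper": -1}, {"xyz": [0, 0, 0.02], "turn": [0, 0, 0], "gripper": -1}, {"xyz": [0, 0, 0], "turn": [0, 0, 0], "gripper": -1}]'

```text
time_s: 53.13
position: [0.6893, -0.1322, 0.184]
tool_rot: [[0.999, 0.034, 0.002], [0.034, -0.999, -0.001], [0.002, 0.001, -1.0]]
ft_force: [-3.1, -0.3, 10.5]
grip_width: -0.0001
```

The clamp stops firmly, with 10.5 N at the expected height. Retreat and verify everything.

Call:
step_arm --steps '[{"xyz": [0, 0, -0.1], "turn": [0, 0, 0], "gripper": -1}, {"xyz": [0, 0, -0.5], "turn": [0, 0, 0], "gripper": -1}, {"xyz": [0, 0, -1], "turn": [0, 0, 0], "gripper": -1}, {"xyz": [0, 0, -1], "turn": [0, 0, 0], "gripper": -1}, {"xyz": [0, 0, -1], "turn": [0, 0, 0], "gripper": -1}, {"xyz": [0, 0, -1], "turn": [0, 0, 0], "gripper": -1}, {"xyz": [-0.8, -0.3, 0], "turn": [0, 0, 0], "gripper": -1}, {"xyz": [-0.8, -0.5, 0], "turn": [0, 0, 0], "gripper": -1}, {"xyz": [-0.8, -0.5, 0], "turn": [0, 0, 0], "gripper": -1}, {"xyz": [-0.8, -0.5, 0], "turn": [0, 0, 0], "gripper": -1}, {"xyz": [-0.8, -0.5, 0], "turn": [0, 0, 0], "gripper": -1}, {"xyz": [-0.8, -0.5, 0], "turn": [0, 0, 0], "gripper": -1}, {"xyz": [-0.6, -0.5, 0], "turn": [0, 0, 0], "gripper": -1}, {"xyz": [0, -0.7, 0], "turn": [0, 0, 0], "gripper": -1}, {"xyz": [0, -0.7, 0], "turn": [0, 0, 0], "gripper": -1}, {"xyz": [0, -0.7, 0], "turn": [0, 0, 0], "gripper": -1}, {"xyz": [0, 0, 0], "turn": [0, 0, 0], "gripper": -1}, {"xyz": [0, 0, 0], "turn": [0, 0, 0], "gripper": -1}]'

```text
time_s: 54.63
position: [0.4656, 0.0772, 0.366]
tool_rot: [[0.999, 0.037, 0.0], [0.037, -0.999, -0.0], [0.0, 0.0, -1.0]]
ft_force: [-0.2, -0.9, 0.0]
grip_width: 0.0
```

```bash
python3 lid.py; python3 - <<'E'
from h import *
ci,im,d=grab('top'); P=cloud(ci,d); hsv=cv2.cvtColor(im,cv2.COLOR_RGB2HSV)
m=(cv2.inRange(hsv,np.array((0,150,60)),np.array((8,255,255)))>0)&(P[...,2]>.12)&(abs(P[...,0]-.68)<.08)
print('knob',m.sum(),np.median(P[m],0),'expect y -.133 z~.1625')
b=(P[...,2]>.045)&(P[...,2]<.065)&(abs(P[...,0]-.42)<.02)&(P[...,1]<.03)&(P[...,1]>-.14)
q=P[b]; print('handle',b.sum(),cv2.minAreaRect(q[:,:2].astype(np.float32)*1000),np.median(q[:,2]))
for y in(-.11,-.06,-.02,.01):
    t=q[abs(q[:,1]-y)<.015]; print(y,len(t),np.median(t,0).round(4) if len(t) else '')
for n,u,v in(('cup',480,226),('cup',477,278),('jar',434,300)): print(n,P[v,u].round(3))
save('t10.png',im)
E
```

```text
[0.4656 0.0772 0.366 ] [-0.2 -0.9  0. ]
lid plane: slope x -0.0002676896848687307 y -0.000798231530982435 height at centre 0.14177424007531558 8390
knob 77 [ 0.68684839 -0.13276828  0.1629262 ] expect y -.133 z~.1625
handle 470 ((419.29840087890625, -51.42901611328125), (149.6272430419922, 18.177804946899414), 86.12264251708984) 0.05593253339513227
-0.11 90 [ 0.4155 -0.1107  0.0565]
-0.06 100 [ 0.4187 -0.0599  0.0559]
-0.02 89 [ 0.422  -0.021   0.0553]
0.01 93 [0.4242 0.0081 0.056 ]
cup [ 0.621 -0.489  0.011]
cup [ 0.489 -0.48   0.006]
jar [ 0.434 -0.358  0.06 ]
```

View pics/t10.png

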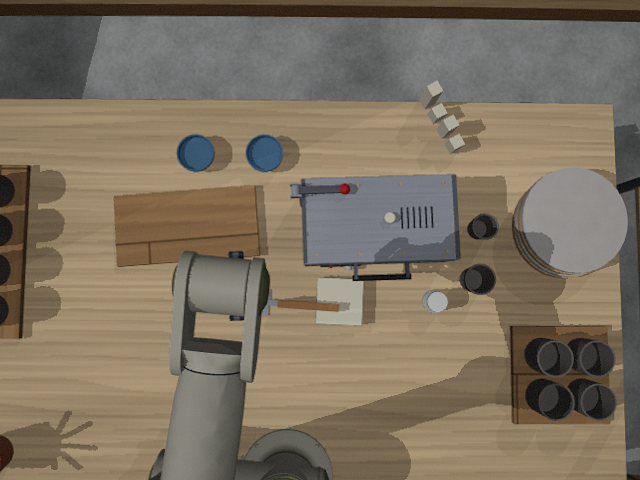

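The lid is flat and shut, the clamp lies across it with the knob at (344,188), the fork's handle is on the brick, and the cups and jar have not moved. Handing in.

```bash
python3 -c "
from h import *
print(order.close_job())"
```

```text
the job is handed in; nothing more can be done
None
```

I loaded both dishes that were present (blue and green; there was no cream one), laid the fork back on the firebrick, shut the lid and then swung the clamp down. I handed the job in at about 55 s of robot time, and no verdict came back.

- **Dishes:** before the lid closed, blue stood at (0.624, -0.2755) and green at (0.6195, -0.158), 118 mm apart. Both were within about 5 mm (kiln x) and 60 mm (kiln y) of the hearth's centre, and both looked upright.
- **Green moved once:** after I first set it down, it was found about 50 mm away, at the edge of the allowed area. That fits the announced knock, but I can't rule out that the fork dragged it as it was withdrawn. I picked it up again with the fork and put it back.
- **Fork:** it lies level and released with its handle on the brick, checked after release and again at the end.
- **Lid:** it reads flat to under 0.002 rad at 141–142 mm, which is fully shut. It had stopped firmly at 32 N when I pressed it.
- **Clamp:** it stopped firmly at 10.5 N, and the knob is where it should be when down (y -0.133).
- **Cups and jar:** the cups and the jar showed no movement, within the camera's noise.
- **Not seen at the end:** the dishes are hidden under the lid. Green was last seen while the lid was part-way down and had not visibly moved; blue was already mostly hidden by then.

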